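Hang the plumb bob up by its snap hook

TASK

Hang the brass plumb bob up on the tool board: lift it out of its oak block, press the gate of its snap hook against the front of the steel eye until the eye is inside the hook, then let the hook down so that the eye sits up in the bow and the gate has snapped shut behind it. Feel your way without forcing the hook, the eye or the board, let the eye take the bob's weight before you let go, keep the bob's point off the slab and leave everything else on the bench as it is.

Things in the scene. Friction and masses are not known exactly. Their poses are not given: they have to be found in the camera images.
- plumb_bob: brass plumb bob (32 mm diameter, steel point, 0.4 to 0.6 kg), a zinc-grey snap hook fixed on top; 192 mm tall. Origin at the point, z up through the hook, x towards the hook's gate side. The hook is a C of 9 mm stock in the x-z plane: back at x -29 to -15 mm, bow on top, nose (clawed, 11 mm end) at x +6 to +17 mm down to z 157.5 mm; the mouth between nose and hinge pin (z 118 mm) is closed by the gate
- hook_back (a point): middle of the hook's straight flat-sided back, the place to grip it: 14 mm wide along x, 11 mm thick along y, straight from z 116 to 168 mm. Lies at x -22, z 152 mm in plumb_bob's frame; same axes. The bow's top is 39 mm above this point
- hook_seat (a point): where the middle of the eye's bar lies when the bow hangs on it: x -2, z 176.8 mm in plumb_bob's frame; same axes
- gate_mark (a point): the spot on the shut gate's middle line, 31 mm above its hinge pin, that should meet the eye's bar (within 3 mm in height): x +11.5, z 149 mm in plumb_bob's frame; same axes. Bar met lower: the gate's stop holds it before it is past the nose; higher: it strikes the nose
- bob_point (a point): the bob's steel point, at plumb_bob's origin
- gate (a joint): the blued gate, a 7 mm rod, 40 mm long from hinge pin (x +11.5, z 118 mm in plumb_bob's frame) up to the nose. 0 rad = shut; its upper end swings in towards the back, to a stop at 0.68; 3 to 5 N at gate_mark opens it. Pressed to the stop, the 10 mm eye bar's middle is about 14 mm behind gate_mark; from 11 mm it clears the nose. Then it moves up 28 mm to hook_seat; the gate springs shut below it
- eye_hole (a point): where the steel eye's shank enters the face of the tool board, 210 mm above the slab; x points level into the board, y along its face, z up. The eye, a level ring of 10 mm bar (32 mm inside, 52 mm outside), stands out along -x. Its shank is screwed in more or less, so the middle of its foremost bar, the place to hook on to, is 52 to 82 mm out and up to 3 mm above or below: find it by feel. It holds fast, but over 20 N would strain it
- tool_board: pine tool board standing on an oak foot, fixed: 360 mm wide (y), 22 mm thick, top 270 mm above the slab, flat tools hung on it within 25 mm of its face. Origin under its middle on the slab; front faces its -x; the eye stands out from the middle of the front
- bob_block: fixed oak block 90 x 90 mm, 62 mm high, with a 35 mm round hole 56 mm deep in which the bob stands on its point, loosely, hook up. Origin at the centre of its underside
- mallet: dark round mason's mallet standing on its head, 96 mm across, 222 mm tall, handle up. Origin under its middle; a bystander
- egg_finial: white marble egg finial, 74 mm across, 123 mm tall, standing. Origin under its middle; a bystander
- pitching_tool_a: blued steel pitching tool lying along its x, 200 mm long, 45 mm wide, 21 mm high. Origin under its middle; a bystander
- pitching_tool_b: second pitching tool, like the first; a bystander
- rubbing_stone: dark rubbing stone 150 x 50 x 28 mm lying flat. Origin under its middle; a bystander
- dust_brush: hand brush lying along its x. Origin under its middle; a bystander
- pencil: red flat pencil 170 x 14 x 8 mm. Origin under its middle; a bystander
Not all that is in view belongs to the job. What is shaped like the plumb_bob but purple or red is not meant. What is shaped like the bob_block but pink is not meant.

How it is judged:
On the way, in this order (a step that is already met when the one before it is completed fails the run):
1. the bob is held clear of its block and the eye presses the gate open (value of joint gate above 0.3 rad and contact force between plumb_bob and tool_board above 1 N and contact force between the fingers and plumb_bob above 1 N and contact force between plumb_bob and bob_block below 0.1 N), for 0.1 s.
2. still held in the fingers, the hook's bow rests on the eye with at least 3 N and the gate is shut behind it (x of hook_seat in the frame of eye_hole between -0.088 and -0.046 m and y of hook_seat in the frame of eye_hole between -0.008 and 0.008 m and z of hook_seat in the frame of eye_hole between -0.006 and 0.006 m and value of joint gate below 0.08 rad and contact force between plumb_bob and tool_board above 3 N and contact force between the fingers and plumb_bob above 1 N), for 0.3 s.
At the end, for the whole second after the job is handed in: The bob hangs on the eye, let go and at rest: the hook's seat at the eye's bar (within 6 mm of the eye's height, 8 mm sideways, 46 to 88 mm out of the board), gate shut (below 0.08 rad), bob upright within 0.2 rad, slower than 0.05 m/s, point clear of the slab (x of hook_seat in the frame of eye_hole between -0.088 and -0.046 m and y of hook_seat in the frame of eye_hole between -0.008 and 0.008 m and z of hook_seat in the frame of eye_hole between -0.006 and 0.006 m and value of joint gate below 0.08 rad and contact force between plumb_bob and tool_board above 2.5 N and angle between plumb_bob's own z axis and vertical below 0.2 rad and linear speed of plumb_bob below 0.05 m/s and height (world z) of bob_point above 0.015 m); the robot touches nothing.
It fails at once if hook and eye (or board) press on each other with more than 20 N (contact force between plumb_bob and tool_board above 20 N).
It fails at once if the bob's point comes down to the slab (height (world z) of bob_point below 0.003 m).
It fails at once if the robot leans on the tool board with more than 10 N (contact force between any of the fingers, the arm and tool_board above 10 N).
It fails at once if a bystander is moved by more than 15 mm (distance of any of mallet, egg_finial, pitching_tool_a, pitching_tool_b, rubbing_stone, dust_brush, pencil from where it was at the start of the episode above 0.015 m).
It also fails if it takes over 56 s, if anything falls off the work surface, if the arm or the gripper's body presses on something with over 40 N, if the wrist force passes 120 N, or if a joint passes its speed limit or range.

ROBOT

A 6-joint arm with a two-finger parallel gripper is mounted at the origin on the work surface. World frame = base frame: x ahead of the robot, y to its left, z up, the work surface at z = 0. Lengths are in m, angles in rad, forces in N, time in s.
With the tool pointing down it reaches from about 0.25 to 0.775 m from the base axis. Payload 8.9 kg.
Tool frame: the origin (TCP) lies midway between the tips of the shut fingers; the grasp point (between the pads) lies 19 mm behind it (bot.pinch_z is the distance from the TCP to the grasp point, in m); x points along the fingers, z is the direction in which the jaws open and shut, and the axes are right-handed (so a half turn about x gives the same grasp; the last joint's range is limited). The gripper opens to 85 mm and grips with 20 to 120 N. Pads are 22 mm wide; open, the fingers measure 114 mm over their backs; the gripper's body (76 mm by 85 mm) begins 54 mm behind the grasp point. The pads swing forward as they close: fully open they stand 13 mm farther back than shut.
Start: joints at [-1.315, 0.291, -0.153, 1.127, 0, 1.431], TCP at [0.202, -0.485, 0.231] pointing down, gripper open.
Joint ranges: [-2.52, 2.52], [-0.91, 1.74], [-1.3, 1.37], [-1.96, 2.02], [-1.52, 1.47], [-3.14, 3.14]. Speed limits (rad/s): [2.22, 2.22, 2.79, 3.14, 3.14, 3.14].

INTERFACE

Orientations are given as a unit quaternion [x, y, z, w].
In Python, from bench import bot gives the robot as it stands. The module is installed in compiled form; this text tells all that it offers.
- The arm moves only by the tool carry_out, never from a script. Its argument "steps" is a list of rows, each a list of 6 numbers: the shift along the tool's x, y, z in m, then the turn, a rotation vector about the tool's x, y, z in degrees. In form: [[dx, dy, dz, ax, ay, az], ...]. A call has 1 to 8 rows; each row shifts and turns the pose as measured when the row begins, along the tool's axes as they then stand; what a row does not reach is not made up. A row lasts 1/12 s, in which the tool goes at most 41.7 mm and 7.16 degrees, less where a joint would pass 70% of its speed; a pose out of reach is approached as far as the arm can. A call is refused whole if a number of a shift passes 0.0417 or a number of a turn 7.16, either way. A call with a gripper value outside its range is refused whole. "hand" is the opening in per cent of the stroke, from 0 (shut) to 100 (fully open), set as the call begins (left out, the last holds). The fingers move at their own pace and stop on an object; the grip force is fixed at half the most. Time passes only in rows, so rows that do not move let the fingers close. It gives the time, the measured TCP pose, the force and the opening at its end, in the units of the state.
- bot.get_state(): the state, without advancing time (a new reading comes with each control period).
- bot.capture(name): name is "scene" or "top" or "wrist"; returns the picture (400x640x3 uint8, red, green, blue); there is no depth.
- bot.get_calibration(name): a dict with "K" (3x3 intrinsics, pixels), "pose" (4x4, takes a point from camera to world coordinates). Camera axes: x right, y up, looking along -z (the intrinsics and any distortion apply to the point x, -y, -z); pixel columns grow to the right and rows downward; lengths in m; the calibration is good to about 2 mm. A picture is of the moment at which its call begins: read the wrist's pose just before it. get_calibration takes no time and is no camera call; for the wrist camera it gives the pose at the moment of the call.
- bot.close_job(): hands the job in, once; it reports no verdict.
The state is a dict: "time": time; "q": joint angles; "joint_vel": joint speeds; "joint_efforts": joint torques, N m; "eef_pos": TCP position; "orientation": TCP orientation; "contact_force": force on the tool from outside, world axes, zero at the start; "ft_torque": the same for the moment, N m; "grip_width": finger opening in m.
Only numpy, scipy, OpenCV 4.12 (cv2) and the standard library are available. Lean on these libraries where they do the work, as an engineer would, in place of code of your own. Each camera call takes 0.05 s, during which the arm holds its last target.

## Working session

There is one attempt and no reset: what is moved stays moved. The work goes in short steps, Python scripts to look and compute and a tool call to move; the robot and the scene stay as the last step left them, time stands still between calls to the robot, and variables do not carry over. Pictures are saved under pics/ and viewed, and the job is handed in when it is done.

Besides the shell and the picture viewer there is one more tool, called after "Call:" as a command line: name --pt "numbers of a row" for each row, then --argument value for the rest. carry_out: Moves the arm, as the interface text tells. Its arguments: {"type":"object","properties":{"steps":{"type":"array","items":{"type":"array","items":{"type":"number"}}},"hand":{"type":"number"}},"required":["steps"]}

```bash
mkdir -p pics; python3 - <<'E'
from bench import bot
import cv2,json
s=bot.get_state();print(s)
for n in ["scene","top","wrist"]:
    c=bot.get_calibration(n);im=bot.capture(n)
    cv2.imwrite(f"pics/{n}0.png",im[:,:,::-1]);print(n,c)
E
```

```text
{'time': 0.0, 'q': array([-1.31527970e+00,  2.91274249e-01, -1.54112879e-01,  1.12670200e+00,
        1.17074378e-06,  1.43149487e+00]), 'joint_vel': array([ 0.00072908, -0.00020246, -0.00159762, -0.00118243, -0.00069565,
        0.00029944]), 'joint_efforts': array([ 2.20552167e-03, -5.37141466e+01,  3.31368291e+01,  1.57177693e-02,
       -1.24135795e-04,  1.11795092e-05]), 'eef_pos': array([ 0.20182905, -0.48418648,  0.23074046]), 'orientation': array([ 0.39252845,  0.58869472, -0.39192006,  0.58801242]), 'contact_force': array([ 0.36911518,  0.19894603, -0.10965372]), 'ft_torque': array([0.00344655, 0.02880243, 0.00964236]), 'grip_width': 0.08564480515327545}
scene {'K': array([[426.00995966,   0.        , 316.85377493],
       [  0.        , 426.00995966, 204.31031746],
       [  0.        ,   0.        ,   1.        ]]), 'pose': array([[ 0.03095138, -0.69146156,  0.7217499 ,  1.41284011],
       [ 0.99930529,  0.00640994, -0.03671307,  0.03422505],
       [ 0.0207593 ,  0.72238481,  0.69117959,  0.98188964],
       [ 0.        ,  0.        ,  0.        ,  1.        ]])}
top {'K
[... 228 characters left out ...]
      [-0.99987655,  0.0046095 , -0.01502151,  0.05110588],
       [-0.01383868,  0.19445395,  0.98081403,  1.04204351],
       [ 0.        ,  0.        ,  0.        ,  1.        ]])}
wrist {'K': array([[339.8848294 ,   0.        , 318.63636981],
       [  0.        , 339.8848294 , 199.2097409 ],
       [  0.        ,   0.        ,   1.        ]]), 'pose': array([[ 3.84493230e-01,  8.80700473e-01,  2.76643512e-01,
         2.72154216e-01],
       [-9.23127797e-01,  3.66768917e-01,  1.15393379e-01,
        -4.55011379e-01],
       [ 1.62762550e-04, -2.99745289e-01,  9.54019253e-01,
         3.72612523e-01],
       [ 0.00000000e+00,  0.00000000e+00,  0.00000000e+00,
         1.00000000e+00]])}
```

View pics/scene0.png

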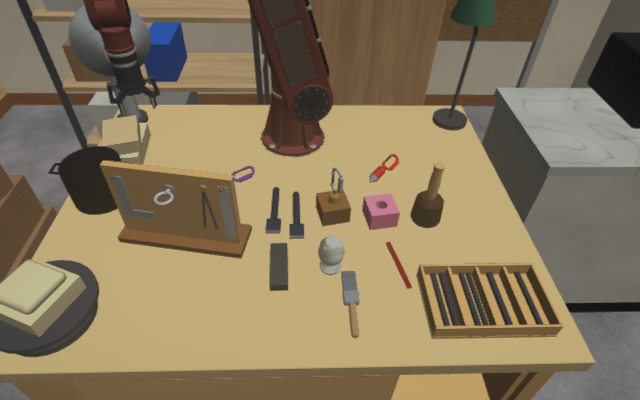

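View pics/top0.png

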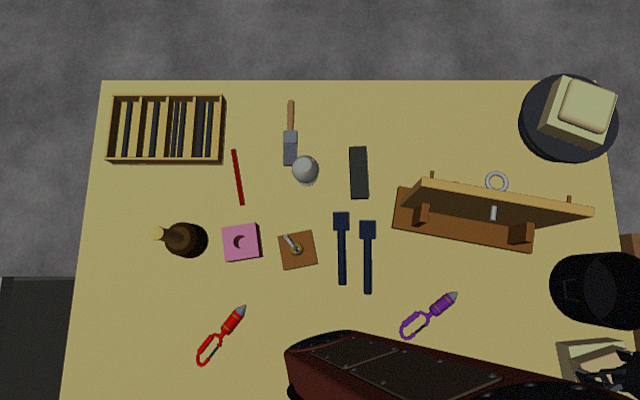

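View pics/wrist0.png

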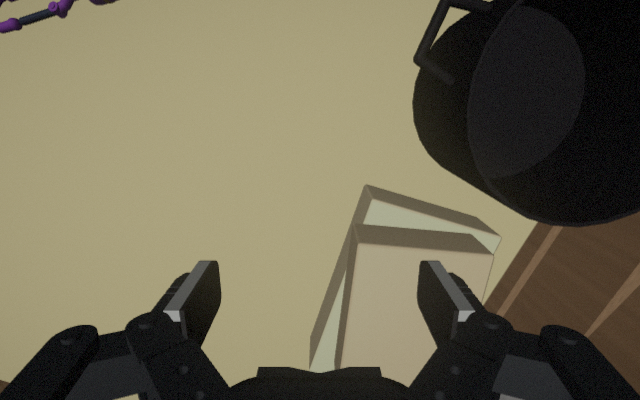

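The block holding the brass bob is at top (297,250) and scene (334,207). The grey hook is on it. The purple and red hooks lying down and the pink block are lookalikes. I'll check this in enlarged crops.

```bash
python3 - <<'E'
import cv2,numpy as np
a=cv2.imread("pics/scene0.png");b=cv2.imread("pics/top0.png")
def crop(im,x0,y0,w,h,f):return cv2.resize(im[y0:y0+h,x0:x0+w],None,fx=f,fy=f,interpolation=cv2.INTER_CUBIC)
cv2.imwrite("pics/c1.png",np.hstack([crop(a,300,160,60,70,6.6666),crop(b,265,220,60,70,6.6666)]))
cv2.imwrite("pics/c2.png",crop(a,100,150,160,110,5))
cv2.imwrite("pics/c3.png",crop(b,385,160,220,100,3.6))
E
```

```text
(no output)
```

View pics/c1.png

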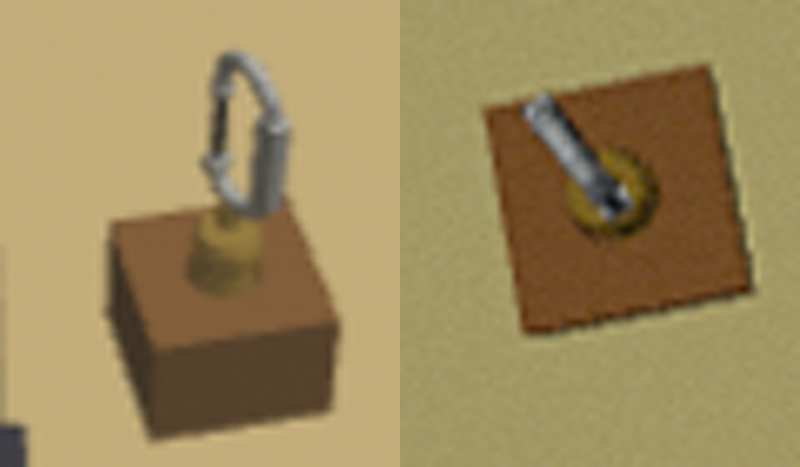

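View pics/c2.png

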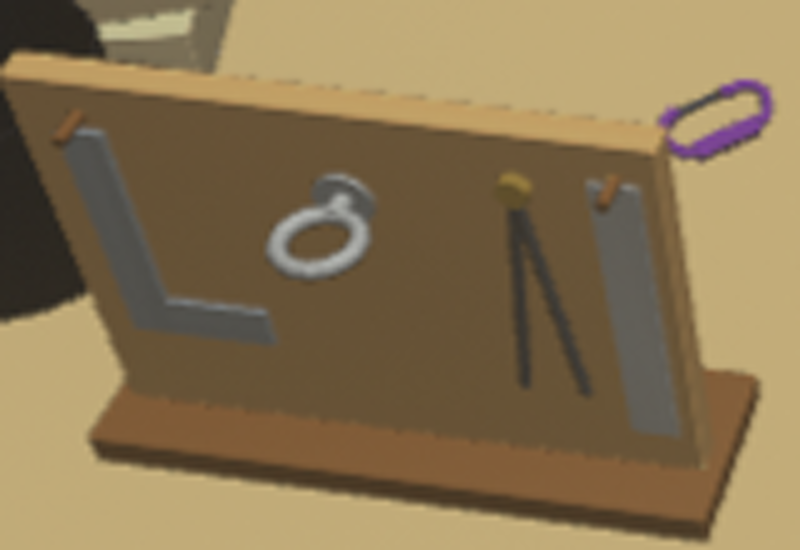

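View pics/c3.png

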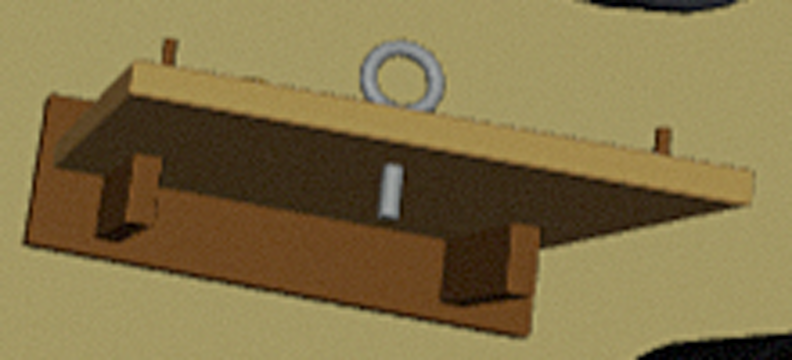

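```bash
cat > h.py <<'E'
import numpy as np
from bench import bot
def ray(n,u,v,c=None):
    c=c or bot.get_calibration(n);K=c["K"];T=c["pose"]
    d=np.array([(u-K[0,2])/K[0,0],-(v-K[1,2])/K[1,1],-1.0])
    return T[:3,3],T[:3,:3]@d
def atz(n,u,v,z,c=None):
    o,d=ray(n,u,v,c);return o+d*(z-o[2])/d[2]
def tri(obs):
    A=np.zeros((3,3));b=np.zeros(3);L=[]
    for r in obs:
        o,d=r;d=d/np.linalg.norm(d);P=np.eye(3)-np.outer(d,d);A+=P;b+=P@o;L.append((o,P))
    x=np.linalg.solve(A,b);return x,[np.linalg.norm(P@(x-o)) for o,P in L]
def proj(n,X,c=None):
    c=c or bot.get_calibration(n);T=c["pose"];K=c["K"];p=(np.asarray(X)-T[:3,3])@T[:3,:3]
    return np.stack([K[0,0]*p[...,0]/-p[...,2]+K[0,2],K[1,1]*-p[...,1]/-p[...,2]+K[1,2]],-1)
E
python3 - <<'E'
from h import *
np.set_printoptions(precision=4,suppress=True)
S=lambda p:np.array(p)/5+[100,150]
for p in [(2,77),(662,153),(12,53),(668,130)]: print("board sc",atz("scene",*S(p),.27))
T=lambda p:np.array(p)/3.6+[385,160]
for p in [(135,63),(754,170),(133,96),(752,206)]: print("board top",atz("top",*T(p),.27))
for p in [(98,462),(712,540)]: print("foot sc",atz("scene",*S(p),0.0))
for p in [(24,243),(528,336),(50,95)]: print("foot top",atz("top",*T(p),.02))
print("ring",tri([ray("scene",*S((319,241))),ray("top",*T((403,78)))]),atz("scene",*S((319,241)),.21),atz("top",*T((403,78)),.21))
B=lambda p:(np.array(p)-[400,0])/6.6667+[265,220]
A=lambda p:np.array(p)/6.6667+[300,160]
q=[atz("top",*B(p),.062) for p in [(483,106),(710,65),(752,290),(525,335)]];print(np.array(q),np.mean(q,0))
q=[atz("scene",*A(p),.062) for p in [(108,222),(288,200),(340,322),(155,350)]];print(np.array(q),np.mean(q,0))
# hook points
print("bowtop/nose", tri([ray("scene",*A((235,57))),ray("top",*B((560,125)))]))
print("back mid at .158", atz("scene",*A((270,170)),.158))
print("bow line at z~.19 top", atz("top",*B((537,105)),.185),atz("top",*B((600,180)),.185))
E
```

```text
board sc [ 0.5163 -0.4926  0.27  ]
board sc [ 0.58   -0.1408  0.27  ]
board sc [ 0.4959 -0.4941  0.27  ]
board sc [ 0.5618 -0.1397  0.27  ]
board top [ 0.5724 -0.1469  0.27  ]
board top [ 0.5103 -0.4989  0.27  ]
board top [ 0.5525 -0.1448  0.27  ]
board top [ 0.4894 -0.495   0.27  ]
foot sc [ 0.5479 -0.513   0.    ]
foot sc [ 0.6132 -0.1391  0.    ]
foot top [ 0.496  -0.1208  0.02  ]
foot top [ 0.4286 -0.4936  0.02  ]
foot top [ 0.6115 -0.1441  0.02  ]
ring (array([ 0.5788, -0.3288,  0.2097]), [np.float64(0.0014037092104956816), np.float64(0.0014037092104955335)]) [ 0.5798 -0.3271  0.21  ] [ 0.5789 -0.3302  0.21  ]
[[0.4671 0.1855 0.062 ]
 [0.4838 0.0964 0.062 ]
 [0.3966 0.079  0.062 ]
 [0.3788 0.1665 0.062 ]] [0.4316 0.1318 0.062 ]
[[0.4011 0.0826 0.062 ]
 [0.3859 0.1707 0.062 ]
 [0.4711 0.1885 0.062 ]
 [0.4887 0.1016 0.062 ]] [0.4367 0.1358 0.062 ]
bowtop/nose (array([0.4473, 0.1371, 0.2012]), [np.float64(0.0031384434085052052), np.float64(0.0031384434085051723)])
back mid at .158 [0.4732 0.15   0.158 ]
bow line at z~.19 top [0.4556 0.15   0.185 ] [0.4301 0.1278 0.185 ]
```

```bash
cat >> h.py <<'E'
from scipy.spatial.transform import Rotation as R
def tool():
    s=bot.get_state();return s,np.array(s["eef_pos"]),R.from_quat(s["orientation"])
def plan(P=None,zdir=None):
    # zdir: heading deg (world) wanted for tool z, tool x straight down
    s,p,Rt=tool();M=Rt.as_matrix()
    if P is not None: print("shift tool mm",np.round(1000*(M.T@(np.array(P)-p)),1))
    if zdir is not None:
        a=np.radians(zdir);z=np.array([np.cos(a),np.sin(a),0]);x=np.array([0,0,-1.]);y=np.cross(z,x)
        G=np.stack([x,y,z],1);print("turn tool deg",np.round(np.degrees((Rt.inv()*R.from_matrix(G)).as_rotvec()),2))
def show():
    s,p,Rt=tool();M=Rt.as_matrix()
    print("t",round(s["time"],2),"p",np.round(p,4),"zhead",round(np.degrees(np.arctan2(M[1,2],M[0,2])),2),"yhead",round(np.degrees(np.arctan2(M[1,1],M[0,1])),2),"x",np.round(M[:,0],4),"F",np.round(s["contact_force"],2),"w",round(s["grip_width"],4),"q",np.round(s["q"],3))
E
python3 -c "
from h import *
show();plan([.434,.134,.40],130);plan(None,-50)"
```

```text
t 0.15 p [ 0.2019 -0.4843  0.2309] zhead -67.38 yhead 22.62 x [-2.e-04  9.e-04 -1.e+00] F [0.13 0.7  0.72] w 0.0854 q [-1.315  0.291 -0.154  1.127  0.     1.432]
shift tool mm [-168.6  452.1 -481.6]
turn tool deg [ 1.6262e+02 -2.0000e-02  7.0000e-02]
turn tool deg [-17.38  -0.05  -0.02]
```

Call:
carry_out --pt "-0.0417 0 0 -6 0 0" --pt "-0.0417 0 0 -6 0 0" --pt "-0.0417 0 0 -5.4 0 0" --pt "-0.04 0 0 0 0 0" --pt "0 0.02 -0.02 0 0 0" --pt "0 0.027 -0.031 0 0 0" --hand 100

```text
time: 0.65
eef_pos: [0.2039, -0.4188, 0.401]
orientation: [0.296, 0.644, -0.294, 0.642]
contact_force: [0.3, -0.4, -1.2]
grip_width: 0.0855
```

```bash
python3 -c "
from h import *
show();plan([.434,.134,.36],-50)"
```

```text
t 0.65 p [ 0.2039 -0.4188  0.401 ] zhead -49.26 yhead 40.74 x [-0.0011  0.004  -1.    ] F [ 0.32 -0.36 -1.2 ] w 0.0855 q [-1.275  0.146  0.1    1.529  0.     1.156]
shift tool mm [  43.   535.1 -268.5]
turn tool deg [ 0.74 -0.22 -0.1 ]
```

Call:
carry_out --pt "0 0.036 -0.018 0 0 0" --pt "0 0.036 -0.018 0 0 0" --pt "0 0.036 -0.018 0 0 0" --pt "0 0.036 -0.018 0 0 0" --pt "0 0.036 -0.018 0 0 0" --pt "0 0.036 -0.018 0 0 0" --pt "0 0.036 -0.018 0 0 0" --pt "0 0.036 -0.018 0 0 0"

```text
time: 1.32
eef_pos: [0.3282, -0.1117, 0.4026]
orientation: [0.298, 0.641, -0.298, 0.642]
contact_force: [-0.3, -1.1, 1.2]
grip_width: 0.0854
```

Call:
carry_out --pt "0 0.036 -0.018 0 0 0" --pt "0 0.036 -0.018 0 0 0" --pt "0 0.036 -0.018 0 0 0" --pt "0 0.036 -0.018 0 0 0" --pt "0 0.036 -0.018 0 0 0" --pt "0 0.02 -0.01 0 0 0" --pt "0 0 0 0 0 0"

```text
time: 1.9
eef_pos: [0.4173, 0.1092, 0.4021]
orientation: [0.297, 0.641, -0.296, 0.643]
contact_force: [-1.1, -0.0, -0.5]
grip_width: 0.0853
```

```bash
python3 - <<'E'
from h import *
import cv2
show();plan([.434,.134,.36],-50)
c=bot.get_calibration("wrist");im=bot.capture("wrist");cv2.imwrite("pics/w1.png",im[:,:,::-1])
np.savez("w1.npz",K=c["K"],pose=c["pose"])
im=bot.capture("scene");cv2.imwrite("pics/s1.png",im[:,:,::-1])
E
```

```text
t 1.9 p [0.4173 0.1092 0.4021] zhead -49.51 yhead 40.49 x [ 3.7e-03 -1.0e-04 -1.0e+00] F [-1.13 -0.02 -0.46] w 0.0853 q [ 0.086  0.07   0.016  1.513 -0.     2.521]
shift tool mm [42.2 28.7 -8.1]
turn tool deg [ 0.49  0.14 -0.16]
```

View pics/w1.png

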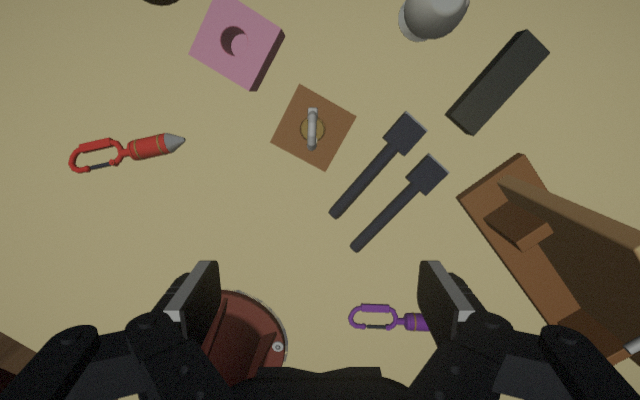

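```bash
python3 - <<'E'
import cv2,numpy as np
a=cv2.imread("pics/w1.png")
cv2.imwrite("pics/w1c.png",cv2.resize(a[75:185,255:375],None,fx=5,fy=5,interpolation=cv2.INTER_CUBIC))
E
```

```text
(no output)
```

View pics/w1c.png

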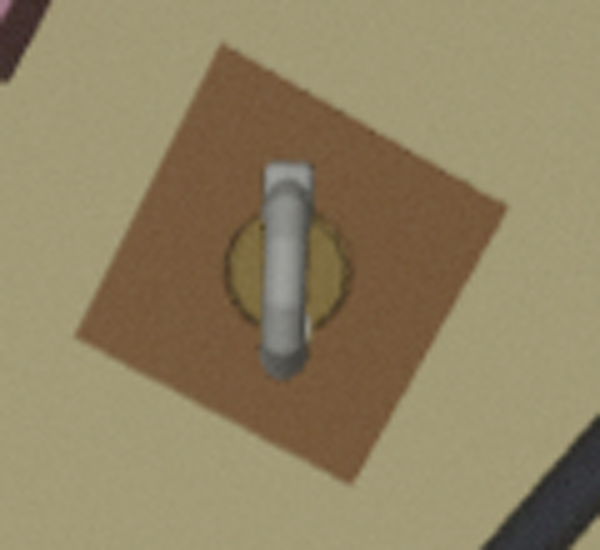

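```bash
python3 - <<'E'
from h import *
from scipy.optimize import least_squares
np.set_printoptions(precision=4,suppress=True)
d=np.load("w1.npz");c={"K":d["K"],"pose":d["pose"]}
W=lambda p:np.array(p)/5+[255,75]
q=np.array([atz("w",*W(p),.062,c) for p in [(222,43),(508,206),(351,486),(75,335)]]);print(q,q.mean(0))
print("brass ring c",atz("w",*W((289,270)),.065,c))
# bob-frame points vs pixels
obs=[((-29,0,168),(289,163)),((17,0,163),(283,378)),((-6,0,191),(285,260))]
def f(v,full=False):
    M=R.from_euler("zyx",[v[2],v[4],v[3]]).as_matrix()
    X=np.array([M@(np.array(o[0])/1e3)+[v[0],v[1],.006] for o in obs])
    r=(proj("w",X,c)-np.array([W(o[1]) for o in obs]))
    return np.concatenate([r.ravel(),np.array(v[3:])/0.02])
s=least_squares(f,[.434,.134,np.radians(-140),0,0]);print(s.x,np.degrees(s.x[2]),s.fun)
M=R.from_euler("zyx",[s.x[2],s.x[4],s.x[3]]).as_matrix()
print("hook_back",M@[-.022,0,.152]+[s.x[0],s.x[1],.006])
a=atz("w",*W((289,170)),.17,c);b=atz("w",*W((283,378)),.17,c);print(a,b,np.degrees(np.arctan2(*(a-b)[1::-1])))
E
```

```text
[[0.4684 0.1852 0.062 ]
 [0.4868 0.098  0.062 ]
 [0.3988 0.0793 0.062 ]
 [0.3813 0.1671 0.062 ]] [0.4338 0.1324 0.062 ]
brass ring c [0.4345 0.133  0.065 ]
[ 0.4351  0.1329 -2.4698 -0.0188  0.0237] -141.50828916676352 [ 0.0568 -1.5762  0.0486 -1.4173 -0.0985  2.8074 -0.9423  1.1853]
hook_back [0.4559 0.1495 0.1573]
[0.4593 0.1522 0.17  ] [0.4245 0.1245 0.17  ] 38.48119100998723
```

```bash
python3 -c "
from h import *
plan([.458,.151,.27],-51.5)"
```

```text
shift tool mm [132.4  60.3  -7.2]
turn tool deg [ 1.92  0.17 -0.1 ]
```

Call:
carry_out --pt "0 0.03 -0.0035 1 0 0" --pt "0 0.03 -0.0035 0.9 0.1 -0.1" --pt "0.035 0 0 0 0 0" --pt "0.035 0 0 0 0 0" --pt "0.035 0 0 0 0 0" --pt "0.027 0 0 0 0 0" --pt "0 0 0 0 0 0"

```text
time: 2.58
eef_pos: [0.4637, 0.144, 0.2708]
orientation: [0.312, 0.631, -0.309, 0.64]
contact_force: [0.2, -0.2, -0.4]
grip_width: 0.0856
```

```bash
python3 - <<'E'
from h import *
import cv2
show();plan([.458,.151,.139],-51.5)
c=bot.get_calibration("wrist");im=bot.capture("wrist");cv2.imwrite("pics/w2.png",im[:,:,::-1])
np.savez("w2.npz",K=c["K"],pose=c["pose"])
np.set_printoptions(precision=4,suppress=True)
# predicted points
print(proj("w",np.array([[.455,.1485,.158]]),c))
E
```

```text
t 2.58 p [0.4637 0.144  0.2708] zhead -52.11 yhead 37.9 x [ 0.0133 -0.0019 -0.9999] F [ 0.24 -0.19 -0.41] w 0.0856 q [ 0.153  0.185 -0.188  1.185 -0.004  2.633]
shift tool mm [131.7  -1.4 -10.4]
turn tool deg [-0.61  0.56 -0.53]
[[305.7479 200.7649]]
```

View pics/w2.png

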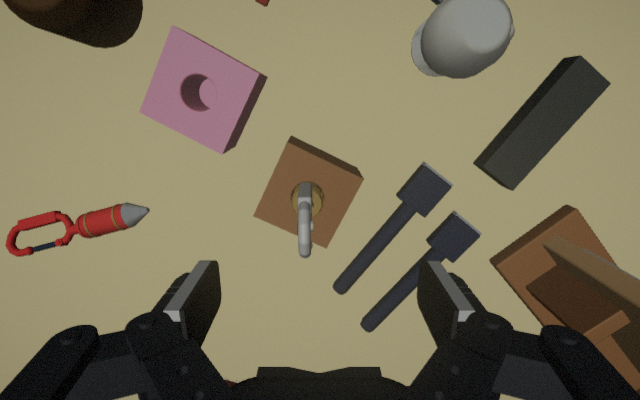

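```bash
python3 - <<'E'
import cv2,numpy as np
a=cv2.imread("pics/w2.png")
cv2.imwrite("pics/w2c.png",cv2.resize(a[130:270,245:375],None,fx=4,fy=4,interpolation=cv2.INTER_CUBIC))
E
```

```text
(no output)
```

View pics/w2c.png

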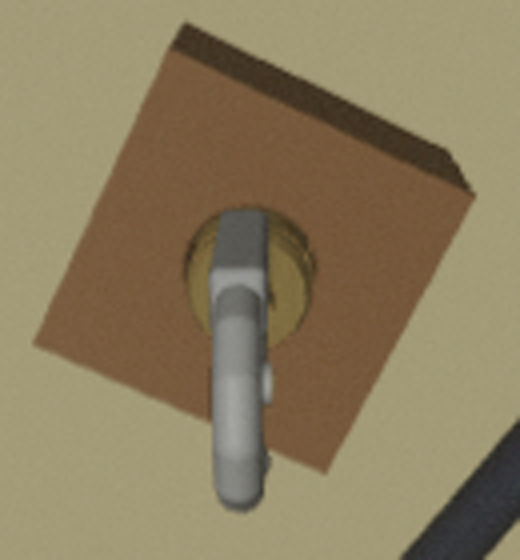

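```bash
python3 - <<'E'
from h import *
from scipy.optimize import least_squares
np.set_printoptions(precision=4,suppress=True)
d=np.load("w2.npz");c={"K":d["K"],"pose":d["pose"]}
W=lambda p:np.array(p)/4+[245,130]
obs=[((-29,0,168),(238.5,271),1),((-29,0,116),(243,211),1),((13,0,177),(240,480),0),((0,0,191),(239,420),0)]
def f(v):
    M=R.from_euler("zyx",[v[2],v[4],v[3]]).as_matrix()
    X=np.array([M@(np.array(o[0])/1e3)+[v[0],v[1],.006] for o in obs])
    r=(proj("w",X,c)-np.array([W(o[1]) for o in obs]));r[:,1]*=[o[2] for o in obs]
    return np.concatenate([r.ravel(),np.array(v[3:])/0.02])
s=least_squares(f,[.434,.134,np.radians(-140),0,0]);print(s.x,np.degrees(s.x[2]),s.fun)
M=R.from_euler("zyx",[s.x[2],s.x[4],s.x[3]]).as_matrix()
print("hook_back",M@[-.022,0,.152]+[s.x[0],s.x[1],.006],M[:,2])
P=M@[-.026,0,.152]+[s.x[0],s.x[1],.006-.019];print(P)
plan(P,np.degrees(s.x[2])+90)
E
```

```text
[ 0.4347  0.1343 -2.4764 -0.0041  0.0155] -141.88751055700826 [-0.0441  0.5304  0.1556 -0.6269  0.1923  0.     -0.2599  0.     -0.2067
  0.7749]
hook_back [0.4543 0.1486 0.1577] [0.0155 0.0041 0.9999]
[0.4575 0.151  0.1386]
shift tool mm [134.5  -2.7 -11.3]
turn tool deg [-0.23  0.62 -0.63]
```

Call:
carry_out --pt "0 -0.0027 -0.0113 -0.2 0.6 -0.6" --pt "0 0 0 0 0 0" --pt "0.02 0 0 0 0 0" --pt "0.02 0 0 0 0 0"

```text
time: 2.97
eef_pos: [0.4594, 0.1507, 0.2425]
orientation: [0.313, 0.632, -0.308, 0.639]
contact_force: [-0.4, 1.1, 1.1]
grip_width: 0.0854
```

```bash
python3 -c "
from h import *
show();plan([.4575,.151,.139],-51.9)"
```

```text
t 2.97 p [0.4594 0.1507 0.2425] zhead -52.09 yhead 37.91 x [ 0.0129  0.0025 -0.9999] F [-0.4   1.12  1.15] w 0.0854 q [ 0.165  0.194 -0.251  1.112  0.     2.645]
shift tool mm [103.5  -2.5  -2. ]
turn tool deg [-0.19  0.34 -0.67]
```

Call:
carry_out --pt "0.01 -0.002 -0.002 -0.2 0.4 -0.7" --pt "0.015 0 0 0 0.2 -0.4" --pt "0.02 0 0 0 0 0" --pt "0.02 0 0 0 0 0" --pt "0.01 0 0 0 0 0" --pt "0 0 0 0 0 0"

```text
time: 3.47
eef_pos: [0.46, 0.1518, 0.1717]
orientation: [0.309, 0.637, -0.309, 0.635]
contact_force: [-0.1, -0.7, -0.4]
grip_width: 0.0855
```

```bash
python3 -c "
from h import *
show();plan([.4575,.151,.139],-51.9)"
```

```text
t 3.47 p [0.46   0.1518 0.1717] zhead -51.81 yhead 38.19 x [-2.2e-03  1.0e-04 -1.0e+00] F [-0.08 -0.74 -0.45] w 0.0855 q [ 0.167  0.261 -0.36   0.953  0.     2.642]
shift tool mm [32.7 -2.4 -0.8]
turn tool deg [ 0.09 -0.08  0.1 ]
```

Call:
carry_out --pt "0.012 -0.0025 -0.0008 0 0 0" --pt "0.012 0 0 0 0 0" --pt "0.008 0 0 0 0 0" --pt "0.002 0 0 0 0 0" --pt "0 0 0 0 0 0"

```text
time: 3.88
eef_pos: [0.4614, 0.1517, 0.1427]
orientation: [0.31, 0.635, -0.308, 0.637]
contact_force: [-0.6, -0.4, 0.9]
grip_width: 0.0852
```

```bash
python3 - <<'E'
from h import *
import cv2
show();plan([.4575,.151,.139],-51.9)
im=bot.capture("wrist");cv2.imwrite("pics/w3.png",im[:,:,::-1])
E
```

```text
t 3.88 p [0.4614 0.1517 0.1427] zhead -51.77 yhead 38.23 x [ 0.0041  0.0012 -1.    ] F [-0.55 -0.44  0.87] w 0.0852 q [ 0.167  0.286 -0.409  0.872  0.     2.641]
shift tool mm [ 3.7 -3.5 -1.9]
turn tool deg [ 0.13  0.09 -0.22]
```

View pics/w3.png

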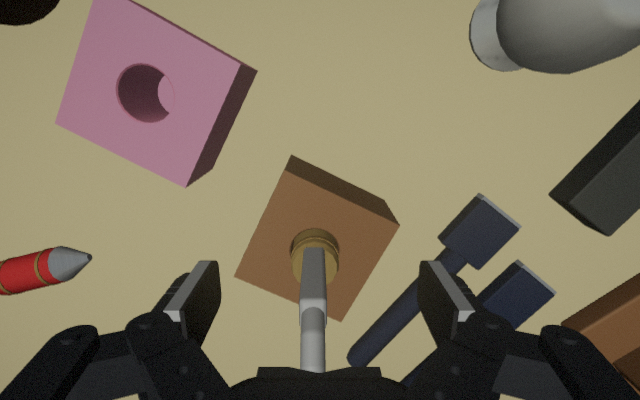

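Call:
carry_out --pt "0.0035 -0.0035 -0.002 0 0 0" --pt "0 -0.002 -0.001 0 0 0" --pt "0 0 0 0 0 0"

```text
time: 4.18
eef_pos: [0.456, 0.1508, 0.1409]
orientation: [0.31, 0.634, -0.307, 0.638]
contact_force: [0.4, -0.1, 0.5]
grip_width: 0.0853
```

```bash
python3 -c "
from h import *
show();plan([.4575,.151,.139],-51.9)"
```

```text
t 4.18 p [0.456  0.1508 0.1409] zhead -51.77 yhead 38.23 x [ 0.0069  0.0017 -1.    ] F [ 0.36 -0.11  0.48] w 0.0853 q [ 0.167  0.276 -0.428  0.859  0.     2.641]
shift tool mm [1.9 1.3 0.8]
turn tool deg [ 0.13  0.17 -0.37]
```

Call:
carry_out --pt "0.002 0.001 0.0008 0 0.2 -0.4" --pt "0 0 0 0 0 0"

```text
time: 4.35
eef_pos: [0.4574, 0.1508, 0.1394]
orientation: [0.309, 0.636, -0.309, 0.636]
contact_force: [0.1, -0.5, 0.3]
grip_width: 0.0853
```

Call:
carry_out --hand 0 --pt "0 0 0 0 0 0" --pt "0 0 0 0 0 0" --pt "0 0 0 0 0 0" --pt "0 0 0 0 0 0" --pt "0 0 0 0 0 0" --pt "0 0 0 0 0 0" --pt "0 0 0 0 0 0" --pt "0 0 0 0 0 0"

```text
time: 5.02
eef_pos: [0.4575, 0.1512, 0.1396]
orientation: [0.309, 0.637, -0.309, 0.636]
contact_force: [-0.4, 0.2, 0.6]
grip_width: 0.0099
```

```bash
python3 - <<'E'
from h import *
import cv2
show();plan([.4575,.151,.139],-51.9)
im=bot.capture("wrist");cv2.imwrite("pics/w4.png",im[:,:,::-1])
im=bot.capture("scene");cv2.imwrite("pics/s4.png",cv2.resize(im[120:260,260:440,::-1],None,fx=4,fy=4))
E
```

```text
t 5.02 p [0.4575 0.1512 0.1396] zhead -51.77 yhead 38.23 x [-0.0011  0.001  -1.    ] F [-0.45  0.21  0.6 ] w 0.0099 q [ 1.670e-01  2.860e-01 -4.180e-01  8.680e-01  1.000e-03  2.641e+00]
shift tool mm [ 0.6 -0.2  0.1]
turn tool deg [ 0.13 -0.08  0.01]
```

View pics/w4.png

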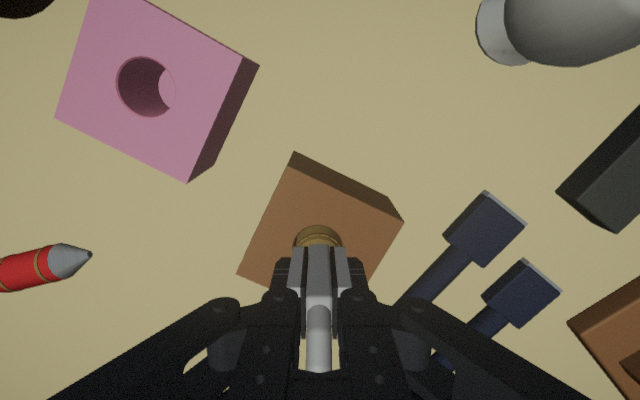

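View pics/s4.png

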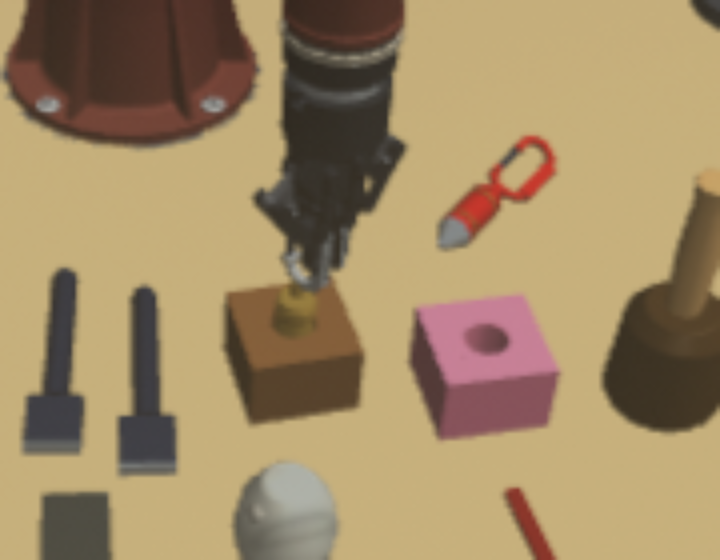

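Call:
carry_out --pt "-0.01 0 0 0 0 0" --pt "-0.02 0 0 0 0 0" --pt "-0.03 0 0 0 0 0" --pt "-0.03 0 0 0 0 0" --pt "-0.03 0 0 0 0 0" --pt "-0.03 0 0 0 0 0" --pt "-0.02 0 0 0 0 0" --pt "0 0 0 0 0 0"

```text
time: 5.78
eef_pos: [0.4541, 0.1496, 0.3117]
orientation: [0.306, 0.64, -0.312, 0.633]
contact_force: [1.1, 0.3, -4.4]
grip_width: 0.01
```

```bash
python3 - <<'E'
from h import *
import cv2
show();plan([.62,.05,.31],-100.2)
im=bot.capture("wrist");cv2.imwrite("pics/w5.png",im[:,:,::-1])
im=bot.capture("scene");cv2.imwrite("pics/s5.png",cv2.resize(im[80:220,260:440,::-1],None,fx=4,fy=4))
E
```

```text
t 5.78 p [0.4541 0.1496 0.3117] zhead -51.78 yhead 38.23 x [-0.0122 -0.0031 -0.9999] F [ 1.06  0.33 -4.41] w 0.01 q [ 1.660e-01  1.790e-01 -8.900e-02  1.315e+00 -1.000e-03  2.640e+00]
shift tool mm [  0.   68.6 180.9]
turn tool deg [48.42  0.    0.74]
```

View pics/s5.png

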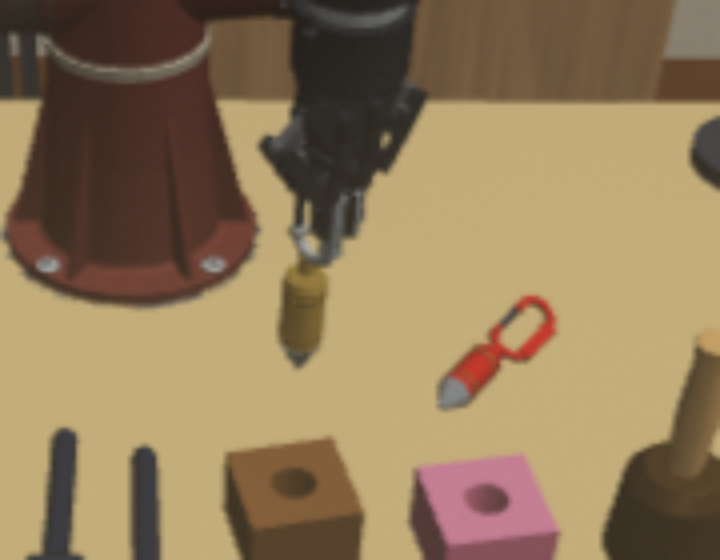

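View pics/w5.png

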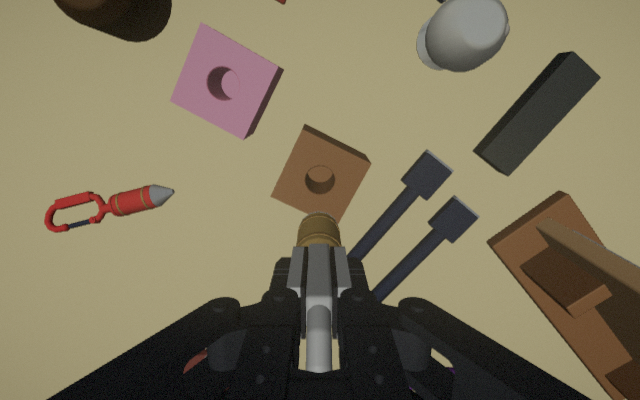

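Call:
carry_out --pt "0 0 0 6.9 0 0.2" --pt "0 0 0 6.9 0 0.2" --pt "0 0 0 6.9 0 0.2" --pt "0 0 0 6.9 0 0.2" --pt "0 0 0 6.9 0 0" --pt "0 0 0 6.9 0 0" --pt "0 0 0 6.5 0 0" --pt "0 0 0 0 0 0"

```text
time: 6.55
eef_pos: [0.4459, 0.0627, 0.2898]
orientation: [0.528, 0.508, -0.509, 0.453]
contact_force: [1.4, 0.7, -4.1]
grip_width: 0.01
```

```bash
python3 - <<'E'
from h import *
show();plan([.66,-.02,.315],-100.2);plan([.675,-.346,.315],-100.2)
E
```

```text
t 6.55 p [0.4459 0.0627 0.2898] zhead -94.46 yhead -4.3 x [-0.0332  0.0754 -0.9966] F [ 1.44  0.72 -4.14] w 0.01 q [-0.076  0.144 -0.191  1.274  0.073  3.141]
shift tool mm [-38.4 218.6  63.8]
turn tool deg [ 5.82 -4.05  2.44]
shift tool mm [-63.5 257.9 386.8]
turn tool deg [ 5.82 -4.05  2.44]
```

Call:
carry_out --pt "-0.01 0.005 0 -5 0 0" --pt "-0.01 0.01 0 -5 0 0" --pt "-0.005 0.02 0 0 0 0"

```text
time: 6.8
eef_pos: [0.4758, 0.0595, 0.3067]
orientation: [0.483, 0.554, -0.466, 0.493]
contact_force: [0.8, -0.3, -3.7]
grip_width: 0.0102
```

```bash
python3 - <<'E'
from h import *
show();plan([.66,-.02,.315],-87);plan([.675,-.346,.315],-87)
E
```

```text
t 6.8 p [0.4758 0.0595 0.3067] zhead -84.42 yhead 5.76 x [-0.0474  0.0757 -0.996 ] F [ 0.82 -0.26 -3.67] w 0.0102 q [-0.078  0.21  -0.067  1.347  0.072  2.963]
shift tool mm [-23.  174.8  96. ]
turn tool deg [ 2.67 -4.53  2.38]
shift tool mm [-48.4 157.  420.9]
turn tool deg [ 2.67 -4.53  2.38]
```

Call:
carry_out --pt "0 0.01 0 0 -4.5 2.4" --pt "0 0.03 0.01 0 0 0" --pt "0 0.03 0.01 0 0 0" --pt "0 0.03 0.015 0 0 0" --pt "0 0.03 0.02 0 0 0" --pt "0 0.02 0.02 0 0 0"

```text
time: 7.3
eef_pos: [0.6293, 0.0015, 0.2889]
orientation: [0.468, 0.531, -0.478, 0.52]
contact_force: [0.6, -0.2, -3.5]
grip_width: 0.0102
```

```bash
python3 - <<'E'
from h import *
show();plan([.68,-.15,.315],-87)
E
```

```text
t 7.3 p [0.6293 0.0015 0.2889] zhead -84.03 yhead 5.97 x [-2.090e-02  1.000e-04 -9.998e-01] F [ 0.63 -0.2  -3.5 ] w 0.0102 q [-1.130e-01  5.000e-01  3.130e-01  1.404e+00 -2.000e-03  2.925e+00]
shift tool mm [-27.2  34.2 155.9]
turn tool deg [ 2.97 -0.1   1.2 ]
```

Call:
carry_out --pt "-0.01 0.01 0.03 0 0 0.6" --pt "-0.01 0.01 0.03 0 0 0.5" --pt "-0.005 0.008 0.035 0 0 0" --pt "-0.005 0.008 0.035 0 0 0" --pt "0 0.005 0.035 0 0 0" --pt "0 0 0.03 0 0 0" --pt "0 0 0.02 0 0 0"

```text
time: 7.88
eef_pos: [0.6949, -0.2152, 0.2926]
orientation: [0.468, 0.536, -0.476, 0.517]
contact_force: [-0.0, -0.3, -4.0]
grip_width: 0.0101
```

```bash
python3 - <<'E'
from h import *
show();plan([.675,-.346,.26],-100.2)
E
```

```text
t 7.88 p [ 0.6949 -0.2152  0.2926] zhead -83.75 yhead 6.27 x [-0.0292  0.0097 -0.9995] F [-0.01 -0.29 -3.95] w 0.0101 q [-4.000e-01  7.680e-01  7.970e-01  1.631e+00 -2.000e-03  2.633e+00]
shift tool mm [ 31.9 -33.1 128.3]
turn tool deg [16.46 -0.5   1.7 ]
```

Call:
carry_out --pt "0 -0.003 0.02 4 0 0.8" --pt "0.01 -0.004 0.025 5 -0.3 0.8" --pt "0.01 -0.004 0.025 5 -0.2 0" --pt "0.01 -0.004 0.025 3 0 0" --pt "0 -0.004 0.02 0 0 0" --pt "0 0 0 0 0 0"

```text
time: 8.38
eef_pos: [0.6647, -0.3376, 0.2374]
orientation: [-0.545, -0.454, 0.553, -0.437]
contact_force: [-0.4, -0.9, -3.6]
grip_width: 0.0102
```

```bash
python3 - <<'E'
from h import *
import cv2
show();plan([.675,-.346,.195],-100.2)
for n in ["wrist","scene","top"]:
    c=bot.get_calibration(n);im=bot.capture(n)[:,:,::-1]
    cv2.imwrite(f"pics/{n}6.png",im)
    np.savez(f"{n}6.npz",**c)
E
```

```text
t 8.38 p [ 0.6647 -0.3376  0.2374] zhead -101.85 yhead -11.84 x [-0.0239  0.0123 -0.9996] F [-0.45 -0.89 -3.62] w 0.0102 q [-5.670e-01  7.980e-01  7.120e-01  1.512e+00 -2.000e-03  2.782e+00]
shift tool mm [42.1 12.9  6.4]
turn tool deg [-1.65 -0.43  1.48]
```

View pics/wrist6.png

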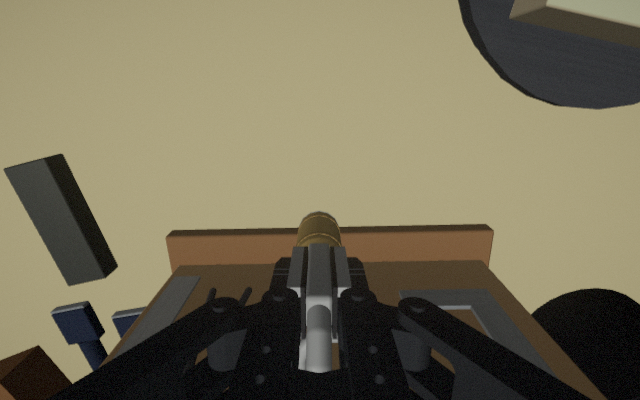

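View pics/scene6.png

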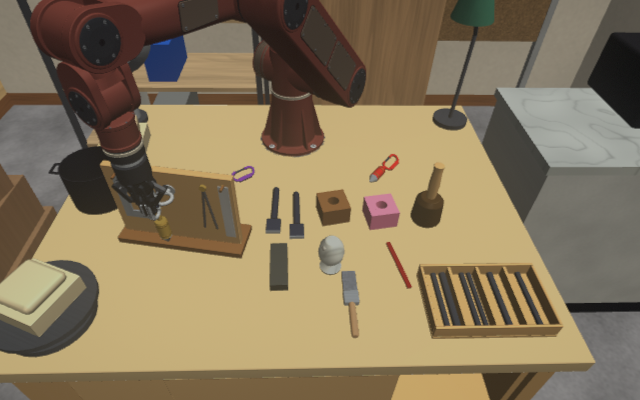

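```bash
python3 - <<'E'
import cv2,numpy as np
a=cv2.imread("pics/scene6.png");b=cv2.imread("pics/top6.png")
f=lambda im,x,y,w,h,k:cv2.resize(im[y:y+h,x:x+w],None,fx=k,fy=k,interpolation=cv2.INTER_CUBIC)
cv2.imwrite("pics/c6.png",np.hstack([f(a,110,160,80,100,5),f(b,460,130,80,100,5)]))
E
```

```text
(no output)
```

View pics/c6.png

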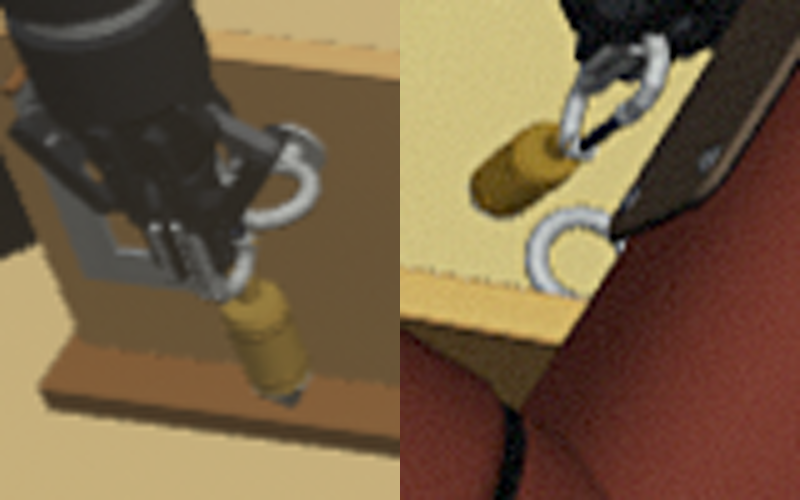

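```bash
cat >> h.py <<'E'
def hp(xh,zh,yh=0,gx=.026,gz=.1336):
    # bob-frame point (mm->m) to world, assuming rigid grip
    s,p,Rt=tool();M=Rt.as_matrix()
    return p+M@np.array([-(zh-gz),-(xh+gx),-yh*0+ yh*1.0])
E
python3 - <<'E'
from h import *
s,_,_=tool();print(s["eef_pos"])
pts={"point":(0,0),"bowtop":(-.006,.191),"nose":(.0115,.16),"hinge":(.0115,.118),"shoulder":(0,.09)}
for k,(x,z) in pts.items():
    X=hp(x,z)
    print(k,np.round(X,4),"scene crop",(proj("scene",X)-[110,160])*5,"top crop",(proj("top",X)-[460,130])*5+[400,0])
E
```

```text
[ 0.66680772 -0.33331695  0.2388015 ]
point [ 0.6384 -0.3263  0.1059] scene crop [289.74661706 405.88879603] top crop [478.22260303 194.51239127]
bowtop [ 0.6485 -0.3301  0.2967] scene crop [188.20590092 155.89669836] top crop [662.37712613  45.76752695]
nose [ 0.6307 -0.3261  0.2661] scene crop [221.43073859 177.85111945] top crop [622.67522542 110.05102958]
hinge [ 0.6297 -0.3256  0.2241] scene crop [243.23633643 237.83486996] top crop [578.77509382 141.50220027]
shoulder [ 0.6404 -0.3275  0.1959] scene crop [247.52618263 292.09526282] top crop [554.61558989 137.87465372]
```

```bash
python3 - <<'E'
from h import *
show();plan([.673,-.3457,.195],-100.2)
E
```

```text
t 8.53 p [ 0.6668 -0.3333  0.2388] zhead -101.63 yhead -11.62 x [-0.0221  0.0137 -0.9997] F [-0.09  0.61 -4.05] w 0.0102 q [-0.561  0.796  0.713  1.514 -0.     2.783]
shift tool mm [43.5  9.6 11.3]
turn tool deg [-1.42 -0.53  1.39]
```

Call:
carry_out --pt "0 0.009 0.009 -1.4 -0.5 1.4" --pt "0 0.004 0.002 0 -0.2 0.4" --pt "0.015 0 0 0 0 0" --pt "0.015 0 0 0 0 0" --pt "0.008 0 0 0 0 0" --pt "0 0 0 0 0 0"

```text
time: 9.03
eef_pos: [0.6813, -0.3397, 0.1983]
orientation: [0.542, 0.453, -0.54, 0.458]
contact_force: [-0.9, 0.9, -4.5]
grip_width: 0.01
```

```bash
python3 - <<'E'
from h import *
import cv2
show();plan([.673,-.3457,.195],-100.2)
a=bot.capture("scene")[:,:,::-1];b=bot.capture("top")[:,:,::-1]
f=lambda im,x,y,w,h,k:cv2.resize(im[y:y+h,x:x+w],None,fx=k,fy=k,interpolation=cv2.INTER_CUBIC)
cv2.imwrite("pics/c7.png",np.hstack([f(a,110,160,80,100,5),f(b,460,130,80,100,5)]))
E
```

```text
t 9.03 p [ 0.6813 -0.3397  0.1983] zhead -99.82 yhead -9.82 x [ 0.0075 -0.0027 -1.    ] F [-0.89  0.92 -4.48] w 0.01 q [-5.590e-01  7.970e-01  6.100e-01  1.377e+00  2.000e-03  2.754e+00]
shift tool mm [ 3.2 -7.2  7.3]
turn tool deg [ 0.38  0.08 -0.45]
```

View pics/c7.png

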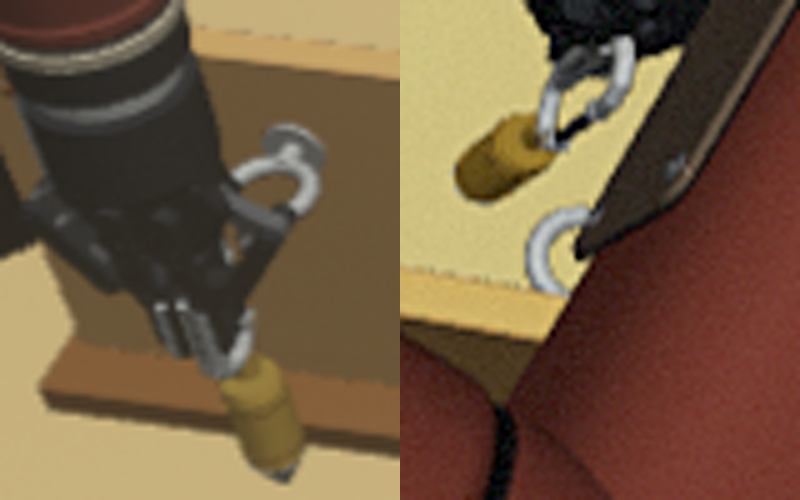

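Call:
carry_out --pt "0.002 0 0.0075 0.4 0 -0.4" --pt "0.001 0 0.003 0 0 0" --pt "0 0 0 0 0 0"

```text
time: 9.38
eef_pos: [0.681, -0.3513, 0.1997]
orientation: [0.543, 0.451, -0.542, 0.456]
contact_force: [-0.0, 0.1, -4.3]
grip_width: 0.0102
```

```bash
python3 - <<'E'
from h import *
import cv2
for i in range(3): show()
plan([.673,-.3457,.1945],-100.2)
b=bot.capture("top")[:,:,::-1]
f=lambda im,x,y,w,h,k:cv2.resize(im[y:y+h,x:x+w],None,fx=k,fy=k,interpolation=cv2.INTER_CUBIC)
cv2.imwrite("pics/c8.png",f(b,460,120,80,80,8))
show()
for k,(x,z) in {"point":(0,0),"bowtop":(-.006,.191),"hinge":(.0115,.118)}.items(): print(k,(proj("top",hp(x,z))-[460,120])*8)
n=np.array([.984,-.177,0]);t=np.array([.177,.984,0])
print([ (proj("top",np.array([.579,-.329,.21])+.021*(n*np.cos(a)+t*np.sin(a)))-[460,120])*8 for a in (0,1.57,-1.57)])
E
```

```text
t 9.38 p [ 0.681  -0.3513  0.1997] zhead -100.21 yhead -10.21 x [ 0.0044 -0.0043 -1.    ] F [-0.04  0.12 -4.33] w 0.0102 q [-5.710e-01  8.130e-01  6.450e-01  1.397e+00 -1.000e-03  2.749e+00]
t 9.38 p [ 0.681  -0.3513  0.1997] zhead -100.21 yhead -10.21 x [ 0.0044 -0.0043 -1.    ] F [-0.04  0.12 -4.33] w 0.0102 q [-5.710e-01  8.130e-01  6.450e-01  1.397e+00 -1.000e-03  2.749e+00]
t 9.38 p [ 0.681  -0.3513  0.1997] zhead -100.21 yhead -10.21 x [ 0.0044 -0.0043 -1.    ] F [-0.04  0.12 -4.33] w 0.0102 q [-5.710e-01  8.130e-01  6.450e-01  1.397e+00 -1.000e-03  2.749e+00]
shift tool mm [ 5.1 -8.9 -4.1]
turn tool deg [-0.01  0.2  -0.29]
t 9.43 p [ 0.681  -0.3513  0.1997] zhead -100.22 yhead -10.22 x [ 0.0044 -0.0043 -1.    ] F [ 0.07  0.68 -3.79] w 0.01 q [-5.710e-01  8.130e-01  6.450e-01  1.397e+00 -1.000e-03  2.749e+00]
point [138.47158699 373.30450645]
bowtop [409.83562409 160.64614242]
hinge [287.61370431 300.7417893 ]
[array([298.30454011, 422.61997171]), array([216.87157458, 479.94224487]), array([365.6227291, 505.9656547])]
```

View pics/c8.png

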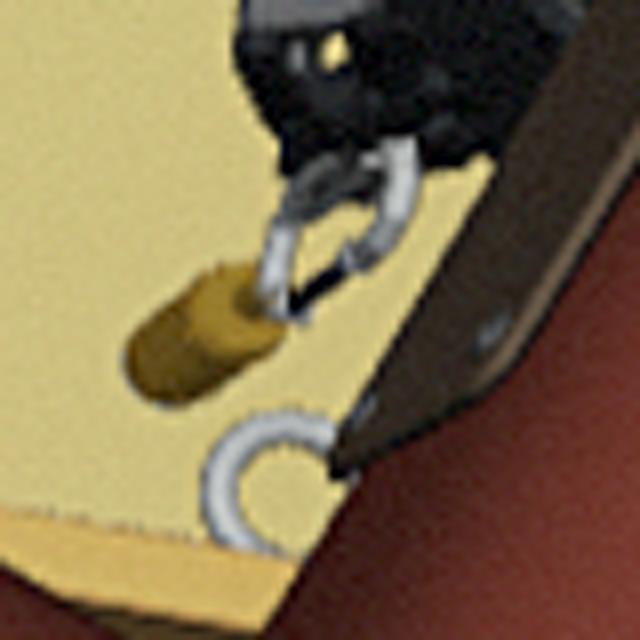

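Call:
carry_out --pt "0.004 -0.004 -0.005 0 0.2 -0.3" --pt "0 -0.008 0 0 0 0" --pt "0 -0.006 0 0 0 0" --pt "0 0 0 0 0 0"

```text
time: 9.77
eef_pos: [0.6635, -0.3426, 0.1952]
orientation: [0.543, 0.453, -0.543, 0.453]
contact_force: [-0.6, -0.3, -4.4]
grip_width: 0.0101
```

```bash
cat >> h.py <<'E'
N=np.array([np.cos(np.radians(-10.2)),np.sin(np.radians(-10.2)),0]);Tt=np.array([-N[1],N[0],0])
def rel():
    # TCP relative to est. bar middle: out along N, lateral along Tt, height err of gate_mark vs .2097; tilt
    s,p,Rt=tool();M=Rt.as_matrix();B=np.array([.600,-.333,.2097])
    gm=hp(.0115,.149)
    d=gm-B
    print("t %.2f gate_mark-bar: out %.1f lat %.1f up %.1f mm | F out %.2f lat %.2f z %.2f | tiltx %s w %.4f z %.4f yh %.2f"%(s["time"],1e3*d@N,1e3*d@Tt,1e3*d[2],s["contact_force"]@N,s["contact_force"]@Tt,s["contact_force"][2],np.round(M[:2,0],4),s["grip_width"],p[2],np.degrees(np.arctan2(M[1,1],M[0,1]))))
E
python3 -c "
from h import *
rel();plan(None,-100.2);print(bot.get_state()['ft_torque'])"
```

```text
t 9.77 gate_mark-bar: out 26.7 lat 1.9 up 0.9 mm | F out -0.55 lat -0.43 z -4.40 | tiltx [-0.      0.0008] w 0.0101 z 0.1952 yh -10.27
turn tool deg [-0.07 -0.04  0.01]
[-0.02174858 -0.06906249  0.06461114]
```

Call:
carry_out --pt "0.001 -0.005 0 0 0 0" --pt "0 -0.004 0 0 0 0" --pt "0 -0.002 0 0 0 0" --pt "0 0 0 0 0 0"

```text
time: 10.1
eef_pos: [0.6522, -0.3396, 0.1945]
orientation: [0.543, 0.454, -0.542, 0.453]
contact_force: [-0.1, -0.1, -4.4]
grip_width: 0.0099
```

```bash
python3 -c "
from h import *
rel();plan(None,-100.2)"
```

```text
t 10.10 gate_mark-bar: out 15.0 lat 2.7 up 0.2 mm | F out -0.04 lat -0.15 z -4.42 | tiltx [0.0003 0.0013] w 0.0099 z 0.1945 yh -10.27
turn tool deg [-0.07 -0.08 -0.  ]
```

Now in single small steps, watching the force.

Call:
carry_out --pt "0 -0.002 0 0 0 0" --pt "0 -0.002 0 0 0 0" --pt "0 0 0 0 0 0"

```text
time: 10.35
eef_pos: [0.6484, -0.3388, 0.1947]
orientation: [0.543, 0.453, -0.542, 0.453]
contact_force: [-0.0, 0.4, -4.6]
grip_width: 0.0098
```

```bash
python3 -c "
from h import *
rel()"
```

```text
t 10.35 gate_mark-bar: out 11.2 lat 2.8 up 0.4 mm | F out -0.09 lat 0.37 z -4.56 | tiltx [0.0008 0.0011] w 0.0098 z 0.1947 yh -10.26
```

Call:
carry_out --pt "0 -0.002 0 0 0 0" --pt "0 -0.001 0 0 0 0" --pt "0 0 0 0 0 0"

```text
time: 10.6
eef_pos: [0.6453, -0.3383, 0.1946]
orientation: [0.543, 0.453, -0.542, 0.453]
contact_force: [0.1, 0.4, -4.3]
grip_width: 0.0097
```

```bash
python3 -c "
from h import *
rel()"
```

```text
t 10.60 gate_mark-bar: out 8.1 lat 2.8 up 0.3 mm | F out 0.05 lat 0.46 z -4.26 | tiltx [0.001  0.0011] w 0.0097 z 0.1946 yh -10.26
```

Call:
carry_out --pt "0 -0.002 0.001 0 0 0" --pt "0 -0.001 0 0 0 0" --pt "0 0 0 0 0 0"

```text
time: 10.85
eef_pos: [0.6435, -0.3389, 0.1949]
orientation: [0.544, 0.453, -0.541, 0.454]
contact_force: [3.0, -0.2, -5.2]
grip_width: 0.0102
```

```bash
python3 -c "
from h import *
rel()"
```

```text
t 10.85 gate_mark-bar: out 6.3 lat 1.9 up 0.4 mm | F out 3.03 lat 0.36 z -5.22 | tiltx [0.0041 0.0007] w 0.0102 z 0.1949 yh -10.23
```

Call:
carry_out --pt "0 -0.0015 0 0 0 0" --pt "0 0 0 0 0 0"

```text
time: 11.02
eef_pos: [0.6425, -0.3388, 0.1949]
orientation: [0.544, 0.452, -0.541, 0.455]
contact_force: [2.8, 0.0, -6.1]
grip_width: 0.0101
```

```bash
python3 -c "
from h import *
rel()"
```

```text
t 11.02 gate_mark-bar: out 5.3 lat 1.9 up 0.4 mm | F out 2.78 lat 0.53 z -6.12 | tiltx [0.0055 0.0004] w 0.0101 z 0.1949 yh -10.23
```

Call:
carry_out --pt "0 -0.0015 0 0 0 0" --pt "0 -0.001 0 0 0 0" --pt "0 0 0 0 0 0"

```text
time: 11.27
eef_pos: [0.6403, -0.3383, 0.1949]
orientation: [0.544, 0.452, -0.541, 0.455]
contact_force: [3.3, -0.1, -5.3]
grip_width: 0.0103
```

```bash
python3 -c "
from h import *
rel()"
```

```text
t 11.27 gate_mark-bar: out 3.0 lat 1.9 up 0.4 mm | F out 3.29 lat 0.47 z -5.29 | tiltx [0.0064 0.0002] w 0.0103 z 0.1949 yh -10.22
```

Call:
carry_out --pt "0 -0.0015 0 0 0 0" --pt "0 0 0 0 0 0"

```text
time: 11.43
eef_pos: [0.6389, -0.3381, 0.195]
orientation: [0.544, 0.452, -0.541, 0.455]
contact_force: [3.1, 0.4, -4.4]
grip_width: 0.0099
```

```bash
python3 -c "
from h import *
rel();plan(None,-100.2)"
```

```text
t 11.43 gate_mark-bar: out 1.5 lat 1.9 up 0.5 mm | F out 2.98 lat 0.91 z -4.40 | tiltx [0.0068 0.    ] w 0.0099 z 0.1950 yh -10.21
turn tool deg [-0.01 -0.07 -0.38]
```

Call:
carry_out --pt "0 -0.0015 0 0 0 -0.2" --pt "0 -0.0015 0 0 0 0" --pt "0 -0.0015 0 0 0 0" --pt "0 -0.001 0 0 0 0"

```text
time: 11.77
eef_pos: [0.6338, -0.3372, 0.1955]
orientation: [0.544, 0.452, -0.541, 0.455]
contact_force: [5.0, -1.4, -3.9]
grip_width: 0.0101
```

```bash
python3 -c "
from h import *
rel()"
```

```text
t 11.77 gate_mark-bar: out -3.6 lat 1.8 up 1.1 mm | F out 5.16 lat -0.49 z -3.88 | tiltx [0.0048 0.    ] w 0.0101 z 0.1955 yh -10.20
```

Call:
carry_out --pt "0 -0.0015 0 0 0 0" --pt "0 -0.0015 0 0 0 0" --pt "0 -0.001 0 0 0 0"

```text
time: 12.02
eef_pos: [0.6303, -0.3367, 0.1963]
orientation: [0.544, 0.452, -0.541, 0.455]
contact_force: [4.8, -1.0, -3.7]
grip_width: 0.0103
```

```bash
python3 -c "
from h import *
rel();plan(None,-100.2)"
```

```text
t 12.02 gate_mark-bar: out -7.1 lat 1.7 up 1.7 mm | F out 4.90 lat -0.18 z -3.69 | tiltx [ 0.007  -0.0009] w 0.0103 z 0.1963 yh -10.19
turn tool deg [ 0.01 -0.02 -0.4 ]
```

Call:
carry_out --pt "0.0008 -0.0015 0 0 0 -0.2" --pt "0.0005 -0.0015 0 0 0 0" --pt "0.0003 -0.001 0 0 0 0"

```text
time: 12.27
eef_pos: [0.6269, -0.3364, 0.1955]
orientation: [0.544, 0.452, -0.541, 0.455]
contact_force: [4.4, -0.6, -3.5]
grip_width: 0.0105
```

```bash
python3 -c "
from h import *
rel()"
```

```text
t 12.27 gate_mark-bar: out -10.6 lat 1.4 up 1.0 mm | F out 4.46 lat 0.18 z -3.54 | tiltx [ 0.0058 -0.0015] w 0.0105 z 0.1955 yh -10.19
```

Call:
carry_out --pt "0.0005 -0.0015 0 0 0 0" --pt "0.0002 -0.001 0 0 0 0"

```text
time: 12.43
eef_pos: [0.6247, -0.3362, 0.195]
orientation: [0.544, 0.451, -0.541, 0.456]
contact_force: [5.0, -0.6, -4.6]
grip_width: 0.0097
```

```bash
python3 -c "
from h import *
rel();plan(None,-100.2)"
```

```text
t 12.43 gate_mark-bar: out -12.8 lat 1.3 up 0.5 mm | F out 5.04 lat 0.25 z -4.57 | tiltx [ 0.007  -0.0021] w 0.0097 z 0.1950 yh -10.19
turn tool deg [ 0.01  0.05 -0.42]
```

Close to past the nose now; continuing gently toward the stop.

Call:
carry_out --pt "0 -0.0012 0 0 0 -0.2" --pt "0 -0.0008 0 0 0 0"

```text
time: 12.6
eef_pos: [0.6228, -0.3359, 0.1952]
orientation: [0.543, 0.452, -0.542, 0.455]
contact_force: [5.7, -0.6, -5.9]
grip_width: 0.0102
```

```bash
python3 -c "
from h import *
rel()"
```

```text
t 12.60 gate_mark-bar: out -14.6 lat 1.2 up 0.8 mm | F out 5.68 lat 0.37 z -5.94 | tiltx [ 0.0044 -0.0019] w 0.0102 z 0.1952 yh -10.19
```

Call:
carry_out --pt "0 -0.0008 0 0 0 0" --pt "0 0 0 0 0 0"

```text
time: 12.77
eef_pos: [0.6227, -0.336, 0.1953]
orientation: [0.544, 0.452, -0.541, 0.456]
contact_force: [5.5, -0.9, -6.0]
grip_width: 0.0102
```

```bash
python3 - <<'E'
from h import *
import cv2
rel()
a=bot.capture("scene")[:,:,::-1];b=bot.capture("top")[:,:,::-1]
f=lambda im,x,y,w,h,k:cv2.resize(im[y:y+h,x:x+w],None,fx=k,fy=k,interpolation=cv2.INTER_CUBIC)
cv2.imwrite("pics/c9.png",np.hstack([f(a,110,160,80,100,5),f(b,460,130,80,100,5)]))
E
```

```text
t 12.77 gate_mark-bar: out -14.7 lat 1.1 up 0.8 mm | F out 5.57 lat 0.07 z -6.00 | tiltx [ 0.0064 -0.0023] w 0.0102 z 0.1953 yh -10.18
```

View pics/c9.png

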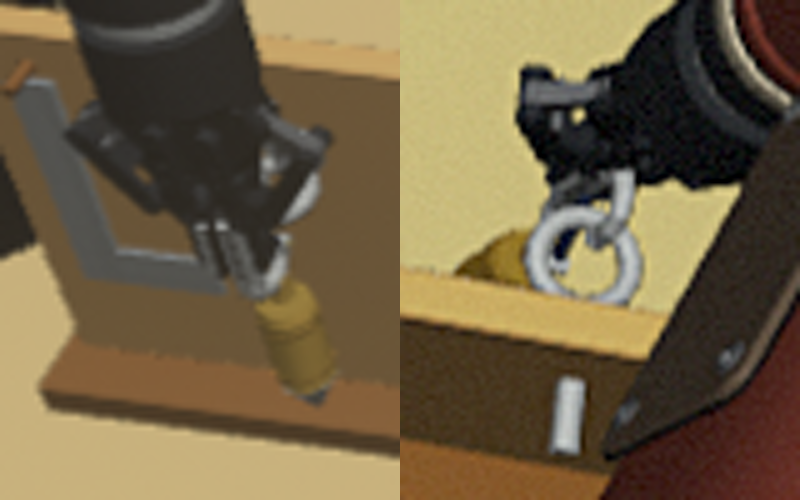

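Call:
carry_out --pt "0.002 -0.0007 0 0 0 0" --pt "0.002 -0.0007 0 0 0 0" --pt "0.002 -0.0007 0 0 0 0"

```text
time: 13.12
eef_pos: [0.6208, -0.3358, 0.1895]
orientation: [0.544, 0.451, -0.541, 0.456]
contact_force: [3.4, -0.0, -6.2]
grip_width: 0.0099
```

```bash
python3 -c "
from h import *
rel();plan(None,-100.2)"
```

```text
t 13.12 gate_mark-bar: out -16.7 lat 0.9 up -5.1 mm | F out 3.37 lat 0.60 z -6.18 | tiltx [ 0.0071 -0.003 ] w 0.0099 z 0.1895 yh -10.18
turn tool deg [ 0.02  0.1  -0.43]
```

Call:
carry_out --pt "0.002 0 0 0 0 0" --pt "0.002 0 0 0 0 0" --pt "0.002 0 0 0 0 0"

```text
time: 13.37
eef_pos: [0.6187, -0.3353, 0.1819]
orientation: [0.543, 0.452, -0.542, 0.455]
contact_force: [-0.9, -0.5, -3.7]
grip_width: 0.0101
```

```bash
python3 -c "
from h import *
rel()"
```

```text
t 13.37 gate_mark-bar: out -18.7 lat 1.1 up -12.5 mm | F out -0.80 lat -0.63 z -3.65 | tiltx [ 0.0029 -0.0016] w 0.0101 z 0.1819 yh -10.20
```

Call:
carry_out --pt "0.002 0 0 0 0 0" --pt "0.002 0 0 0 0 0" --pt "0.0015 0 0 0 0 0"

```text
time: 13.62
eef_pos: [0.6171, -0.335, 0.1753]
orientation: [-0.542, -0.453, 0.543, -0.454]
contact_force: [0.7, 0.3, -3.5]
grip_width: 0.0101
```

```bash
python3 -c "
from h import *
rel();plan(None,-100.2)"
```

```text
t 13.62 gate_mark-bar: out -20.3 lat 1.1 up -19.0 mm | F out 0.67 lat 0.45 z -3.45 | tiltx [-0.0004 -0.0006] w 0.0101 z 0.1753 yh -10.23
turn tool deg [-0.03  0.04  0.01]
```

Call:
carry_out --pt "0 0.003 0 0 0 0" --pt "0.001 0.002 0 0 0 0" --pt "0.002 0 0 0 0 0" --pt "0 0 0 0 0 0"

```text
time: 13.95
eef_pos: [0.6222, -0.3359, 0.1716]
orientation: [-0.542, -0.454, 0.543, -0.453]
contact_force: [-0.2, 1.0, -4.5]
grip_width: 0.01
```

```bash
python3 -c "
from h import *
rel()"
```

```text
t 13.95 gate_mark-bar: out -15.2 lat 1.1 up -22.6 mm | F out -0.34 lat 0.93 z -4.48 | tiltx [-0.0012 -0.0003] w 0.0100 z 0.1716 yh -10.24
```

Call:
carry_out --pt "0.0015 0 0 0 0 0" --pt "0.001 0 0 0 0 0" --pt "0 0 0 0 0 0"

```text
time: 14.2
eef_pos: [0.6223, -0.3359, 0.1689]
orientation: [-0.542, -0.454, 0.543, -0.453]
contact_force: [0.3, -0.0, -4.0]
grip_width: 0.01
```

```bash
python3 -c "
from h import *
rel();plan(None,-100.2)"
```

```text
t 14.20 gate_mark-bar: out -15.0 lat 1.1 up -25.4 mm | F out 0.34 lat 0.03 z -3.98 | tiltx [-0.0012 -0.0004] w 0.0100 z 0.1689 yh -10.23
turn tool deg [-0.03  0.04  0.06]
```

Call:
carry_out --pt "0.0015 0 0 0 0 0" --pt "0 0 0 0 0 0"

```text
time: 14.37
eef_pos: [0.6223, -0.3359, 0.1673]
orientation: [-0.542, -0.454, 0.543, -0.453]
contact_force: [0.8, 0.3, -3.7]
grip_width: 0.0102
```

```bash
python3 -c "
from h import *
rel()"
```

```text
t 14.37 gate_mark-bar: out -15.1 lat 1.1 up -27.0 mm | F out 0.69 lat 0.40 z -3.68 | tiltx [-0.0012 -0.0004] w 0.0102 z 0.1673 yh -10.23
```

Call:
carry_out --pt "0.001 0 0 0 0 0" --pt "0 0 0 0 0 0"

```text
time: 14.53
eef_pos: [0.6223, -0.3359, 0.1663]
orientation: [-0.542, -0.454, 0.543, -0.453]
contact_force: [-1.1, -0.4, -2.9]
grip_width: 0.0103
```

```bash
python3 -c "
from h import *
rel();plan(None,-100.2)"
```

```text
t 14.53 gate_mark-bar: out -15.1 lat 1.1 up -28.0 mm | F out -1.04 lat -0.59 z -2.89 | tiltx [-0.0011 -0.0005] w 0.0103 z 0.1663 yh -10.23
turn tool deg [-0.03  0.04  0.05]
```

Call:
carry_out --pt "0.001 0 0 0 0 0" --pt "0 0 0 0 0 0"

```text
time: 14.7
eef_pos: [0.6225, -0.3362, 0.1659]
orientation: [-0.542, -0.453, 0.543, -0.454]
contact_force: [0.5, 0.0, -1.7]
grip_width: 0.0099
```

```bash
python3 -c "
from h import *
rel()"
```

```text
t 14.70 gate_mark-bar: out -14.8 lat 0.9 up -28.4 mm | F out 0.44 lat 0.11 z -1.74 | tiltx [-0.0002 -0.0012] w 0.0099 z 0.1659 yh -10.24
```

Call:
carry_out --pt "0.001 0 0 0 0 0" --pt "0 0 0 0 0 0"

```text
time: 14.87
eef_pos: [0.6227, -0.3363, 0.1657]
orientation: [-0.542, -0.453, 0.543, -0.454]
contact_force: [-1.1, 0.6, -1.7]
grip_width: 0.0099
```

```bash
python3 -c "
from h import *
rel();plan(None,-100.2)"
```

```text
t 14.87 gate_mark-bar: out -14.6 lat 0.8 up -28.6 mm | F out -1.18 lat 0.39 z -1.70 | tiltx [ 0.0006 -0.0018] w 0.0099 z 0.1657 yh -10.23
turn tool deg [-0.03  0.09 -0.05]
```

Call:
carry_out --pt "0.0015 0 0 0 0 0" --pt "0.001 0 0 0 0 0"

```text
time: 15.03
eef_pos: [0.6228, -0.3366, 0.1648]
orientation: [-0.542, -0.452, 0.543, -0.455]
contact_force: [-3.3, 1.6, 7.3]
grip_width: 0.01
```

```bash
python3 -c "
from h import *
rel()"
```

```text
t 15.03 gate_mark-bar: out -14.4 lat 0.6 up -29.6 mm | F out -3.55 lat 0.97 z 7.25 | tiltx [ 0.0018 -0.0031] w 0.0100 z 0.1648 yh -10.24
```

Call:
carry_out --pt "0.0015 0 0 0 0 0" --pt "0.001 0 0 0 0 0"

```text
time: 15.2
eef_pos: [0.6229, -0.3367, 0.1648]
orientation: [-0.543, -0.451, 0.543, -0.455]
contact_force: [-3.7, 2.5, 7.8]
grip_width: 0.01
```

```bash
python3 -c "
from h import *
rel();plan(None,-100.2)"
```

```text
t 15.20 gate_mark-bar: out -14.3 lat 0.5 up -29.7 mm | F out -4.07 lat 1.85 z 7.78 | tiltx [ 0.0034 -0.0046] w 0.0100 z 0.1648 yh -10.24
turn tool deg [-0.04  0.22 -0.24]
```

Call:
carry_out --pt "-0.0004 0 0 0 0 0" --pt "0 0 0 0 0 0" --pt "0 0 0 0 0 0" --pt "0 0 0 0 0 0" --pt "0 0 0 0 0 0"

```text
time: 15.62
eef_pos: [0.6231, -0.3368, 0.1656]
orientation: [-0.543, -0.451, 0.543, -0.456]
contact_force: [-1.1, 1.3, 1.4]
grip_width: 0.01
```

```bash
python3 - <<'E'
from h import *
import cv2
rel()
a=bot.capture("scene")[:,:,::-1];b=bot.capture("top")[:,:,::-1]
f=lambda im,x,y,w,h,k:cv2.resize(im[y:y+h,x:x+w],None,fx=k,fy=k,interpolation=cv2.INTER_CUBIC)
cv2.imwrite("pics/c10.png",np.hstack([f(a,110,160,80,100,5),f(b,460,130,80,100,5)]))
rel()
E
```

```text
t 15.62 gate_mark-bar: out -14.2 lat 0.5 up -28.9 mm | F out -1.28 lat 1.07 z 1.40 | tiltx [ 0.0041 -0.005 ] w 0.0100 z 0.1656 yh -10.24
t 15.72 gate_mark-bar: out -14.2 lat 0.4 up -28.8 mm | F out -1.90 lat 0.59 z 0.44 | tiltx [ 0.0042 -0.0051] w 0.0101 z 0.1656 yh -10.24
```

View pics/c10.png

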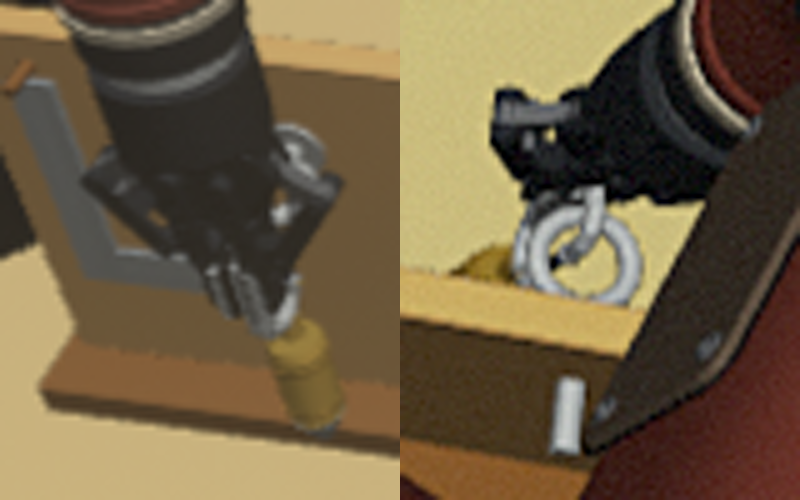

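Call:
carry_out --pt "0.0003 0 0 0 0 0" --pt "0 0 0 0 0 0" --pt "0 0 0 0 0 0" --pt "0 0 0 0 0 0"

```text
time: 16.05
eef_pos: [0.6231, -0.3368, 0.1656]
orientation: [0.543, 0.451, -0.543, 0.456]
contact_force: [-0.7, 1.7, -0.3]
grip_width: 0.0103
```

```bash
python3 -c "
from h import *
rel()"
```

```text
t 16.05 gate_mark-bar: out -14.2 lat 0.4 up -28.9 mm | F out -1.02 lat 1.55 z -0.29 | tiltx [ 0.0043 -0.0051] w 0.0103 z 0.1656 yh -10.24
```

Call:
carry_out --hand 50 --pt "0 0 0 0 0 0" --pt "0 0 0 0 0 0" --pt "0 0 0 0 0 0" --pt "0 0 0 0 0 0" --pt "0 0 0 0 0 0" --pt "0 0 0 0 0 0"

```text
time: 16.55
eef_pos: [0.6237, -0.3372, 0.1655]
orientation: [0.543, 0.451, -0.542, 0.456]
contact_force: [0.3, 1.0, 0.8]
grip_width: 0.0429
```

```bash
python3 - <<'E'
from h import *
import cv2
rel()
a=bot.capture("scene")[:,:,::-1];b=bot.capture("top")[:,:,::-1]
f=lambda im,x,y,w,h,k:cv2.resize(im[y:y+h,x:x+w],None,fx=k,fy=k,interpolation=cv2.INTER_CUBIC)
cv2.imwrite("pics/c11.png",np.hstack([f(a,110,160,80,100,5),f(b,460,130,80,100,5)]))
cv2.imwrite("pics/w11.png",bot.capture("wrist")[:,:,::-1])
rel()
E
```

```text
t 16.55 gate_mark-bar: out -13.5 lat 0.1 up -29.1 mm | F out 0.12 lat 1.03 z 0.76 | tiltx [ 0.0053 -0.0058] w 0.0429 z 0.1655 yh -10.24
t 16.70 gate_mark-bar: out -13.6 lat 0.2 up -29.0 mm | F out -0.49 lat -0.74 z 0.36 | tiltx [ 0.0053 -0.0058] w 0.0426 z 0.1655 yh -10.24
```

View pics/c11.png

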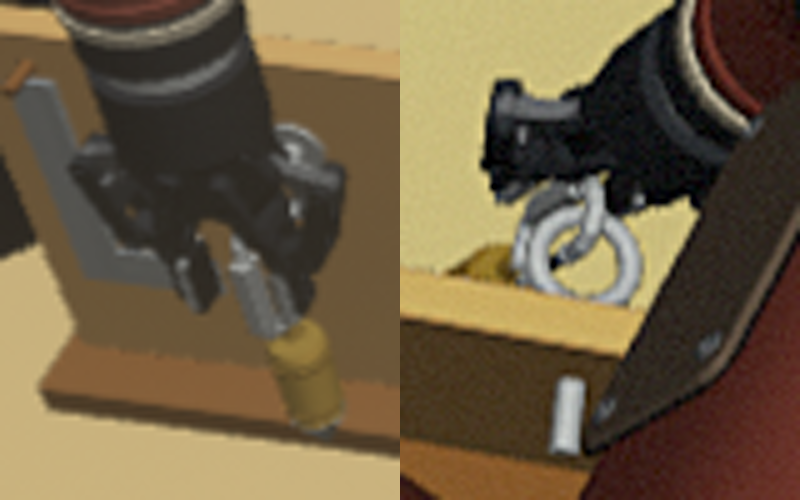

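View pics/w11.png

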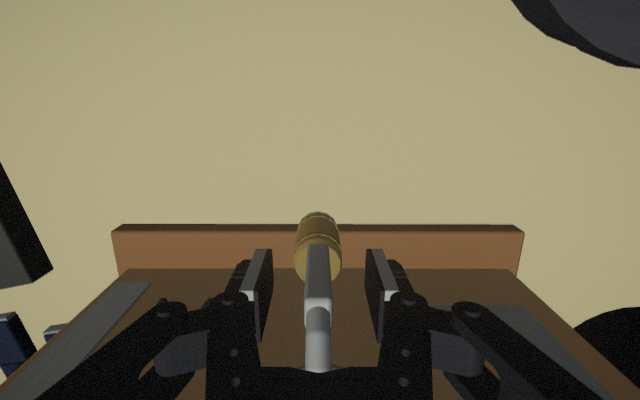

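The bob hangs free between the pads, so I'm backing away straight out from the board.

Call:
carry_out --pt "0 0.005 0 0 0 0" --pt "0 0.01 0 0 0 0" --pt "0 0.015 0 0 0 0" --pt "0 0.015 0 0 0 0" --pt "0 0.015 0 0 0 0" --pt "-0.005 0.01 0 0 0 0"

```text
time: 17.2
eef_pos: [0.6943, -0.3499, 0.1712]
orientation: [-0.543, -0.451, 0.543, -0.455]
contact_force: [0.3, -0.5, -0.4]
grip_width: 0.0425
```

```bash
python3 -c "
from h import *
rel();show()"
```

```text
t 17.20 gate_mark-bar: out 58.2 lat 0.2 up -23.3 mm | F out 0.35 lat -0.40 z -0.43 | tiltx [ 0.0043 -0.0052] w 0.0425 z 0.1712 yh -10.32
t 17.2 p [ 0.6943 -0.3499  0.1712] zhead -100.32 yhead -10.32 x [ 0.0043 -0.0052 -1.    ] F [ 0.27 -0.46 -0.43] w 0.0425 q [-5.600e-01  8.460e-01  6.380e-01  1.356e+00 -2.000e-03  2.762e+00]
```

Call:
carry_out --pt "-0.02 0 0 0 0 0" --pt "-0.03 0 0 0 0 0" --pt "-0.03 0 0 0 0 0" --pt "-0.03 0 0 0 0 0" --pt "-0.02 0 0 0 0 0" --pt "0 0 -0.03 0 0 0" --pt "0 0 -0.04 0 0 0" --pt "0 0 -0.04 0 0 0"

```text
time: 17.87
eef_pos: [0.7207, -0.2499, 0.3043]
orientation: [0.546, 0.443, -0.544, 0.457]
contact_force: [0.3, -0.3, 0.8]
grip_width: 0.0427
```

Call:
carry_out --pt "0 0 -0.03 0 0 0" --pt "0 0 -0.03 0 0 0" --pt "0 0 0 0 0 0" --pt "0 0 0 0 0 0" --pt "0 0 0 0 0 0" --pt "0 0 0 0 0 0"

```text
time: 18.37
eef_pos: [0.7359, -0.1788, 0.3051]
orientation: [0.546, 0.445, -0.541, 0.46]
contact_force: [-0.7, -0.4, 0.3]
grip_width: 0.0425
```

```bash
python3 - <<'E'
from h import *
import cv2
show()
a=bot.capture("scene")[:,:,::-1];b=bot.capture("top")[:,:,::-1]
f=lambda im,x,y,w,h,k:cv2.resize(im[y:y+h,x:x+w],None,fx=k,fy=k,interpolation=cv2.INTER_CUBIC)
cv2.imwrite("pics/c12.png",np.hstack([f(a,110,160,80,100,5),f(b,460,130,80,100,5)]))
cv2.imwrite("pics/s12.png",a)
for _ in range(4): bot.capture("top")
a2=bot.capture("scene")[:,:,::-1]; print("motion diff in bob crop",np.abs(a2[170:260,110:200].astype(int)-a[170:260,110:200]).max())
E
```

```text
t 18.37 p [ 0.7359 -0.1788  0.3051] zhead -100.4 yhead -10.39 x [ 0.0192 -0.0115 -0.9997] F [-0.65 -0.35  0.29] w 0.0425 q [-0.333  0.801  0.895  1.643 -0.005  2.99 ]
motion diff in bob crop 29
```

View pics/c12.png

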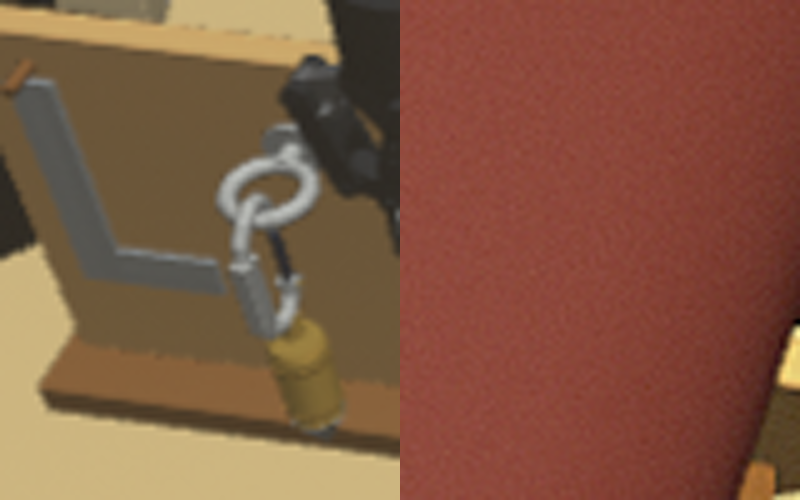

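View pics/s12.png

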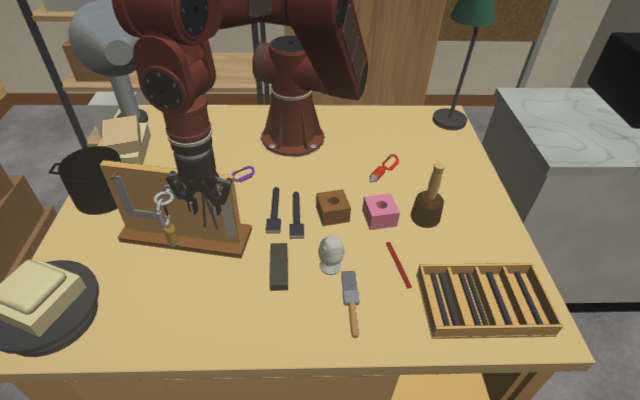

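Call:
carry_out --pt "0 0 0 0 0 0" --pt "0 0 0 0 0 0" --pt "0 0 0 0 0 0" --pt "0 0 0 0 0 0" --pt "0 0 0 0 0 0" --pt "0 0 0 0 0 0" --pt "0 0 0 0 0 0" --pt "0 0 0 0 0 0"

```text
time: 19.38
eef_pos: [0.7354, -0.18, 0.305]
orientation: [0.546, 0.445, -0.541, 0.46]
contact_force: [-0.1, -0.3, -0.1]
grip_width: 0.043
```

```bash
python3 - <<'E'
from h import *
import cv2
a=bot.capture("scene").astype(int)
for _ in range(3): bot.capture("top")
b=bot.capture("scene").astype(int);d=np.abs(a-b)
print("bob",d[180:245,150:185].max(),d[180:245,150:185].mean(),"static",d[200:290,230:300].max(),d[200:290,230:300].mean())
f=lambda im,x,y,w,h,k:cv2.resize(im[y:y+h,x:x+w],None,fx=k,fy=k,interpolation=cv2.INTER_CUBIC)
cv2.imwrite("pics/c13.png",f(b[:,:,::-1].astype(np.uint8),135,180,60,70,8))
show()
E
```

```text
bob 3 0.35106227106227106 static 2 0.31063492063492065
t 19.63 p [ 0.7354 -0.18    0.305 ] zhead -100.51 yhead -10.5 x [ 0.019  -0.0114 -0.9998] F [0.59 0.07 0.24] w 0.0426 q [-0.335  0.801  0.894  1.643 -0.005  2.99 ]
```

View pics/c13.png

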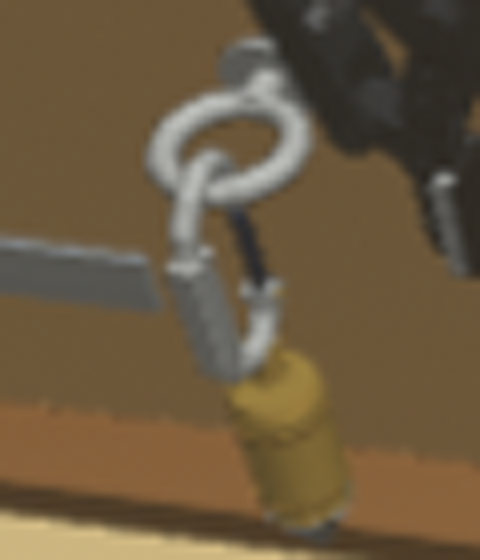

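```bash
python3 -c "
from bench import bot
print(bot.close_job())"
```

```text
the job is handed in; nothing more can be done
None
```

The plumb bob is hanging on the eye with its gate shut, and I handed the job in at about 19.6 s of the 56 s allowed. The hand-in gives no verdict, so I can't confirm the pass.

**What I did:** I gripped the hook's back and lifted the bob out of the oak block. I then felt the gate open on the eye at 3 to 6 N until the bar was past the nose. After lowering the hook until the bow rested on the eye, I let go with the eye carrying roughly the bob's full weight.

**Last checks:**
- The final picture shows the eye's bar in the bow, the gate in line behind it and the bob upright.
- Two pictures about 0.2 s apart differ only by camera noise, so the bob is at rest.
- By calculation the point is about 33 mm above the slab.
- The wrist force is about zero and the gripper is well clear of the board.
- The other things on the bench look unmoved.

**What did not go cleanly:**
- On the way over, one turn ran the last joint to its range limit (3.141 rad) and tilted the tool about 5°. I turned back and set it level again.
- While seating the bow, the load on the eye rose for a moment to about 12 to 14 N, judged from the wrist force, against the 20 N limit.
- The scene and top cameras disagreed by 3 to 5 mm on positions, and touch put the eye's bar about 2 mm nearer the board than I had estimated.

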